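# Put the test bits away with their own kind

### The arm

A 7-joint arm with a two-finger parallel gripper is mounted at the origin on a cart in front of the work surface, level with it; the furniture and walls round the work are solid. World frame = base frame: x ahead of the robot, y to its left, z up, the work surface at z = 0. Lengths are in m, angles in rad, forces in N, time in s.
With the tool pointing down it reaches from about 0.375 to 0.925 m from the base axis. Payload 3.1 kg.
Tool frame: the origin (TCP) lies midway between the tips of the shut fingers; the grasp point (between the pads) lies 19 mm behind it (ctrl.hold_point_z is the z of the grasp point in the tool frame, in m); z points along the fingers, y is the line along which they close (so a half turn about z gives the same grasp; the last joint's range is limited). The gripper opens to 85 mm and grips with 20 to 120 N. Pads are 22 mm wide; open, the fingers measure 114 mm over their backs; the gripper's body (76 mm by 85 mm) begins 54 mm behind the grasp point. The pads swing forward as they close: fully open they stand 13 mm farther back than shut.
Start: joints at [1.132, 0.383, 0.044, 1.598, -0.018, 1.161, -0.05], TCP at [0.217, -0.613, 0.231] pointing down, gripper open.
Joint ranges: [-2.61, 2.61], [-0.41, 2.15], [-1.48, 1.57], [0, 2.5], [-1.57, 4.71], [0.05, 1.97], [-2.85, 2.85]. Speed limits (rad/s): [2.79, 2.79, 3.14, 3.14, 3.14, 3.14, 3.14].

### API

Orientations are given as a rotation vector (axis times angle).
In Python, from bench import ctrl, viewer gives the robot as it stands.
- The arm moves only by the tool apply_moves, never from a script. Its argument "deltas" is a list of rows, each an object of numbers: "tx", "ty", "tz": the shift along the world's x, y, z in m; "ax", "ay", "az": the turn, a rotation vector about the world's x, y, z in degrees; "grip": the finger opening in m, from 0 to 0.0854. A call has 1 to 8 rows; each row shifts and turns the commanded pose from where the row before left it; what a row does not reach is not made up. A row lasts 1/10 s, in which the tool goes at most 50 mm and 8.59 degrees, less where a joint would pass 70% of its speed; a pose out of reach is approached as far as the arm can. A call is refused whole if a number of a shift passes 0.05 or a number of a turn 8.59, either way. A call with a gripper value outside its range is refused whole. The fingers move at their own pace and stop on an object; "newtons" is the grip in N (left out, the last holds). Time passes only in rows, so rows that do not move let the fingers close. It gives the time, the measured TCP pose, the force, the opening and the grip force at its end, in the units of the state.
- ctrl.get_state(): the state, without advancing time (a new reading comes with each control period).
- viewer.camera(name): name is "scene" or "top" or "wrist"; returns the picture (400x640x3 uint8, red, green, blue); there is no depth.
- viewer.camera_info(name): a dict with "fov_y" (degrees; the focal length in pixels is half the picture's height over the tangent of half this angle, whatever the lens; pixels are square), "cx", "cy" (the principal point, pixels), "R" (3x3) and "t" (3): a world point X has camera coordinates R X + t; the wrist camera has in their place "mount" (4x4, takes a point from camera to tool coordinates, whose origin is the TCP and whose axes are the flange's). Camera axes: x right, y down, z forward; pixel columns grow to the right and rows downward; lengths in m; the calibration is good to about 2 mm. A picture is of the moment at which its call begins: read the wrist's pose just before it. camera_info takes no time and is no camera call.
- ctrl.hand_in(): hands the job in; it is judged then, once.
The state is a dict: "time_s": time; "joint_positions": joint angles; "qd": joint speeds; "joint_torque": joint torques, N m; "eef_pos": TCP position; "tcp_rot": TCP orientation; "contact_force": force on the tool from outside, world axes, zero at the start; "wrist_torque": the same for the moment, N m; "finger_gap": finger opening in m; "finger_force": force on a finger pad.
Only numpy, scipy, OpenCV 4.12 (cv2) and the standard library are available. Lean on these libraries where they do the work, as an engineer would, in place of code of your own. Each camera call takes 0.05 s, during which the arm holds its last target. There are 200 camera calls.

### The job

The pressure test is done; put the four things left out at the front of the bench away where their kind is kept: the loose syringe flat in the blue tray beside the other syringe, the blue Y-fitting flat in the grey tray beside the hub, the dropper bottle standing in the empty well of the green bottle stand, and the masking tape over the post, down on the black roll. Do not let what you add touch the syringe or the hub already in the trays, nor shift those from where they lie, and keep the glass bottle upright all the way and set it down rather than let it drop.

Things in the scene. Friction and masses are not known exactly. Their poses are not given: they have to be found in the camera images.
- syringe: 10 ml syringe, loose on the bench: barrel 16 mm thick, so clear that one mostly sees the white flange and plunger and the black plunger tip (y = 18 to 33). 110 mm long: y from -55 (thumb plate) to +55 (nozzle); flange 46 mm wide (x), 17 high, at y = -34; plunger fixed. Origin on the underside at mid-length, z up. Grip across the barrel between y = -20 and +40; balances near y = 5.
- tee: blue luer Y-fitting, three fluted arms 120 degrees apart, 70x62x11 mm, loose, flat on the bench. Origin on the underside, z up; the arms meet at (4,-5) mm and reach 39 mm from there. One arm runs along -x, from x = -31 to -6 mm, 12 mm wide, 11 high, centred on y = -4: pinch it across (closing along y) at x = -17. The other two end near (33,-30) and (18,28) mm, wholly at x > 0.
- bottle: amber glass dropper bottle with a black dropper cap, standing loose on the bench: body 31 mm diameter up to 49 mm, screw cap 19 mm diameter from 49 to 62 mm, rubber bulb 12 mm diameter from 62 to 87 mm. Origin at the centre of its foot, z up.
- masking_tape: roll of white masking tape lying flat, loose on the bench: 62 mm outside, 36 mm bore, 20 mm high. Origin at the centre of its underside, z along its axis.
- syringe_tray: blue shallow tray, fixed: 160 (x) x 130 (y) x 18 mm, walls 3 mm with a 3 mm rim turned out at the top, inside 154 x 124 mm, floor 3 mm above the bench. Origin under its middle, z up. One syringe lies along x in its +y half, its finger flange reaching to about y = +10 mm; the rest, the -y half, is free.
- stored_syringe: the syringe already in the blue tray, loose, the same kind and frame as syringe (its y along the barrel). To be left where it lies.
- fittings_tray: grey shallow tray, fixed, where fittings are kept: same size and frame as the blue one (inside 154 x 124 mm, walls 18 mm high, floor 3 mm). A round beige hub lies in its +x, +y corner; the -x half is free.
- stored_hub: beige round three-way hub (30 mm disc with three dark nuts) already in the grey tray, loose, 14 mm high; origin on its underside near the middle, no part of it is more than 33 mm from there. To be left where it lies.
- empty_well (a point): centre of the floor of the empty middle well of the green bottle stand: a fixed block 58 x 150 x 28 mm with three wells in a row along the frame's y, 46 mm apart; the outer two hold bottles like the loose one (93 mm above the bench). Well 40 mm in diameter, 3 mm chamfer, 22 mm deep; its floor, this point, is 6 mm above the bench. z up.
- post_seat (a point): point on the axis of the fixed tape post at the top face of the black roll already on it, 29 mm above the bench: the underside of the masking tape belongs here. The steel post is 20 mm in diameter, with a rounded tip 64 mm above the bench; black roll 62 mm, foot 76 mm in diameter.

How it is judged:
At the end, for the whole second after the job is handed in: Syringe and Y-fitting flat on their tray floors (5 mm, 0.12 rad), inside the walls, not touching the stored syringe and hub, which are within 12 mm of their start. Bottle upright on the well floor (8 mm); tape flat round the post on the black roll (12 mm off axis, 4 mm high). All at rest (x of syringe in the frame of syringe_tray between -0.03 and 0.03 m and y of syringe in the frame of syringe_tray between -0.055 and 0.055 m and z of syringe in the frame of syringe_tray between -0.002 and 0.008 m and angle between each of syringe, tee, bottle, masking_tape's own z axis and vertical below 0.12 rad and contact force between syringe and stored_syringe below 0.02 N and distance of each of stored_syringe, stored_hub from where it was at the start of the episode below 0.012 m and x of tee in the frame of fittings_tray between -0.06 and 0.06 m and y of tee in the frame of fittings_tray between -0.05 and 0.05 m and z of tee in the frame of fittings_tray between -0.002 and 0.008 m and contact force between tee and stored_hub below 0.02 N and horizontal distance between bottle and empty_well below 0.008 m and z of bottle in the frame of empty_well between -0.004 and 0.004 m and horizontal distance between masking_tape and post_seat below 0.012 m and z of masking_tape in the frame of post_seat between -0.004 and 0.004 m and linear speed of each of syringe, tee, bottle, masking_tape, stored_syringe, stored_hub below 0.02 m/s and angular speed of each of syringe, tee, bottle, masking_tape, stored_syringe, stored_hub below 0.2 rad/s).
It fails at once if the dropper bottle is tipped over (more than 0.6 rad from upright) (angle between bottle's own z axis and vertical above 0.6 rad).
It fails at once if the glass bottle is dropped (let go and falling faster than 0.5 m/s) (contact force between the fingers and bottle below 0.05 N and linear speed of bottle above 0.5 m/s).
It also fails if it takes over 109 s, if anything falls off the work surface, if the arm or the gripper's body presses on something with over 40 N, if the wrist force passes 120 N, or if a joint passes its speed limit or range.

## Working session

There is one attempt and no reset: what is moved stays moved. The work goes in short steps, Python scripts to look and compute and a tool call to move; the robot and the scene stay as the last step left them, time stands still between calls to the robot, and variables do not carry over. Pictures are saved under pics/ and viewed, at most 16 in all, crops included, and the job is handed in when it is done.

Besides the shell and the picture viewer there is one more tool, called as name(argument=value, ...), one argument or row to a line, values as JSON. apply_moves: Moves the arm, as the interface text tells. Its arguments: {"type":"object","properties":{"deltas":{"type":"array","items":{"type":"object","properties":{"tx":{"type":"number"},"ty":{"type":"number"},"tz":{"type":"number"},"ax":{"type":"number"},"ay":{"type":"number"},"az":{"type":"number"},"grip":{"type":"number"}}}},"newtons":{"type":"number"}},"required":["deltas"]}

```bash
mkdir -p pics; ls; cat > h.py <<'E'
import numpy as np, cv2
from scipy.spatial.transform import Rotation as Ro
from bench import ctrl, viewer
def cam(n):
    s=ctrl.get_state(); im=viewer.camera(n); i=viewer.camera_info(n)
    f=200/np.tan(np.radians(i['fov_y'])/2)
    if 'mount' in i:
        M=np.array(i['mount']); T=np.eye(4); T[:3,:3]=Ro.from_rotvec(s['tcp_rot']).as_matrix(); T[:3,3]=s['eef_pos']
        W=T@M; R=W[:3,:3]; c=W[:3,3]
    else:
        R=np.array(i['R']).T; c=-R@np.array(i['t'])
    return im,dict(f=f,cx=i['cx'],cy=i['cy'],R=R,c=c)
def plane(k,u,v,z):
    d=k['R']@np.array([(u-k['cx'])/k['f'],(v-k['cy'])/k['f'],1]); return k['c']+d*(z-k['c'][2])/d[2]
def proj(k,X):
    p=k['R'].T@(np.array(X)-k['c']); return p[:2]/p[2]*k['f']+[k['cx'],k['cy']]
def save(n,im,s=1.25): cv2.imwrite('pics/'+n+'.png',cv2.resize(im[...,::-1],None,fx=s,fy=s))
E
python3 - <<'E'
from h import *
for n in ('top','scene'):
    im,k=cam(n); save(n,im); np.save(n+'.npy',im); print(n,k)
s=ctrl.get_state(); print(s, ctrl.hold_point_z)
E
```

```text
pics
top {'f': np.float64(428.17652343979324), 'cx': 322.0269037686302, 'cy': 195.62754138523286, 'R': array([[-0.00441218, -0.99257448,  0.12155836],
       [-0.99992429,  0.00577556,  0.01086578],
       [-0.01148717, -0.12150121, -0.99252481]]), 'c': array([ 0.42288672, -0.02271837,  0.92399598])}
scene {'f': np.float64(461.482208102566), 'cx': 313.0069278851392, 'cy': 203.66716443511453, 'R': array([[-0.4770365 , -0.60591151,  0.63663759],
       [-0.8788801 ,  0.32686381, -0.34746196],
       [ 0.00243741, -0.72528015, -0.68844953]]), 'c': array([-0.11605549,  0.34627925,  0.74851768])}
{'time_s': 0.1, 'joint_positions': array([ 1.1322395 ,  0.38374419,  0.04384826,  1.59943849, -0.0178607 ,
        1.16117309, -0.04991843]), 'qd': array([ 8.62328823e-06, -1.08013851e-03, -5.79101923e-04, -2.44563863e-03,
       -5.29968655e-04,  1.43987068e-03, -9.47920342e-04]), 'joint_torque': array([ 2.05970558e-03, -4.34729469e+01,  1.02873087e+00, -2.50456434e+01,
        1.07750326e-02,  5.44802053e-03, -1.54712669e-07]), 'eef_pos': array([ 0.21692553, -0.61182733,  0.23000881]), 'tcp_rot': array([-3.09381701e+00, -5.32385214e-01,  8.83658583e-04]), 'contact_force': array([ 0.34424254, -0.09294336, -0.1457688 ]), 'wrist_torque': array([-0.06397243, -0.03908511, -0.03228563]), 'finger_force': 0.0, 'finger_gap': 0.0852330892344076} -0.0187
```

View pics/top.png

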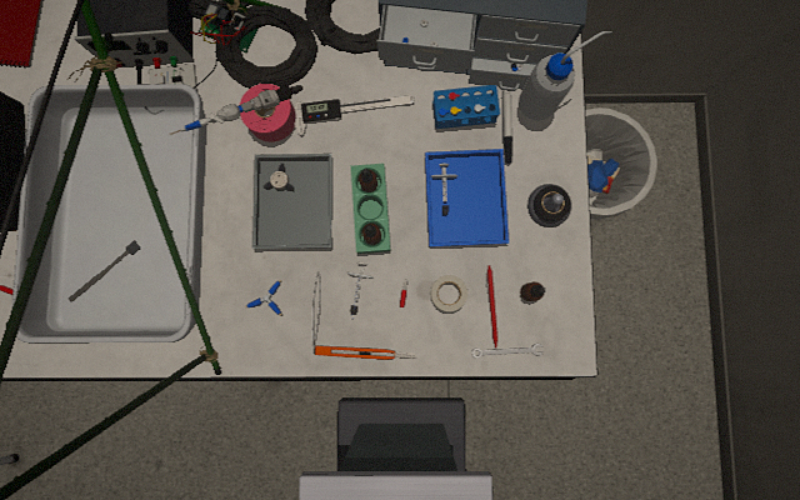

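View pics/scene.png

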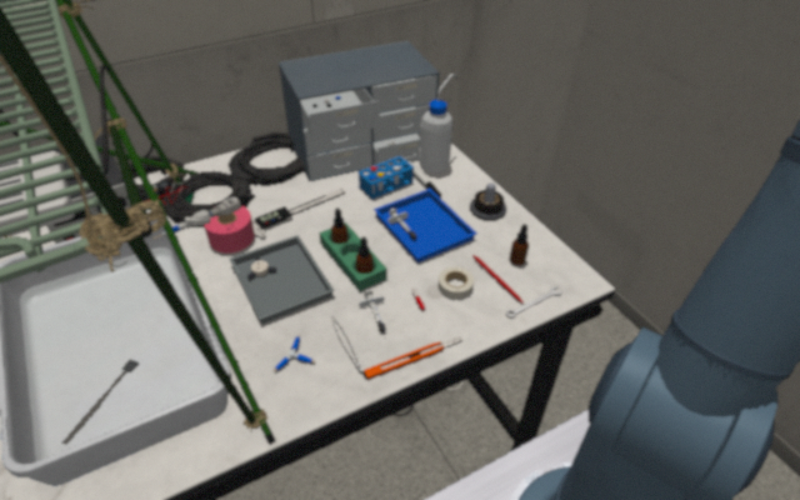

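Top view (display px, ×1.25): tee (266,299), syringe from flange (360,276) to tip (354,310), tape (448,294), bottle (532,292), grey tray (292,201), green stand (371,208), blue tray (467,198), post (550,203). Green poles at the left pass near the tee.

```bash
cat > m.py <<'E'
from h import *
import sys
im=np.load('top.npy'); k=None
_,k=cam('top'); _,ks=cam('scene')
hsv=cv2.cvtColor(im,cv2.COLOR_RGB2HSV); H,S,V=cv2.split(hsv)
def blob(mask,box):
    x0,y0,x1,y1=[int(a/1.25) for a in box]; m=np.zeros_like(mask); m[y0:y1,x0:x1]=mask[y0:y1,x0:x1]
    m=m.astype(np.uint8); n,l,st,c=cv2.connectedComponentsWithStats(m); i=1+np.argmax(st[1:,4]); 
    pts=np.argwhere(l==i)[:,::-1].astype(np.float32); return pts,c[i]
def rep(n,pts,c,z): 
    r=cv2.minAreaRect(pts); print(n,len(pts),'c',np.round(c,1),'world',np.round(plane(k,*r[0],z),4),np.round(plane(k,*c,z)[:2],4))
    b=[plane(k,*q,z)[:2] for q in cv2.boxPoints(r)]; print('   corners',np.round(b,3).tolist())
blue=(H>100)&(H<128)&(S>120)
rep('bluetray',*blob(blue,(415,140,520,260)),.018)
rep('tee',*blob(blue,(240,270,295,325)),.006)
green=(H>60)&(H<90)&(S>60)
rep('stand',*blob(green,(340,150,400,265)),.028)
rep('bottle',*blob((V<70),(515,275,550,310)),.05)
rep('syrtip',*blob((V<90),(335,298,370,325)),.008)
rep('post black',*blob((V<90),(520,175,580,235)),.025)
grey=(V>60)&(V<125)&(S<60)
rep('grey',*blob(grey,(240,145,345,260)),.018)
def tri(a,b):
    pa,pb=[(q['c'],q['R']@np.array([(u/1.25-q['cx'])/q['f'],(v/1.25-q['cy'])/q['f'],1])) for q,(u,v) in ((k,a),(ks,b))]
    A=np.stack([pa[1],-pb[1]],1); t=np.linalg.lstsq(A,pb[0]-pa[0],rcond=None)[0]
    P,Q=pa[0]+pa[1]*t[0],pb[0]+pb[1]*t[1]; return np.round((P+Q)/2,3),round(np.linalg.norm(P-Q),3)
print('twine lo',tri((210,355),(257,417)),'twine hi',tri((102,64),(100,228)))
for n,u,v,z in (('tape',448,294,.02),('hub',279,180,.015),('stflange',443,175,.012),('sttip',445,211,.012),('syrfl',360,276,.01),('post tip',552,201,.06)): print(n,np.round(plane(k,u/1.25,v/1.25,z),3))
E
python3 m.py
```

```text
bluetray 4458 c [373.4 158.8] world [ 0.6154 -0.1226  0.018 ] [ 0.6131 -0.1237]
   corners [[0.696, -0.051], [0.702, -0.189], [0.536, -0.192], [0.531, -0.057]]
tee 44 c [203.3 242.4] world [0.4352 0.2425 0.006 ] [0.436  0.2417]
   corners [[0.434, 0.255], [0.444, 0.234], [0.436, 0.23], [0.426, 0.251]]
stand 1326 c [296.1 167.2] world [0.5956 0.042  0.028 ] [0.5939 0.0419]
   corners [[0.67, 0.076], [0.674, 0.019], [0.522, 0.009], [0.519, 0.065]]
bottle 251 c [425.  233.7] world [ 0.4507 -0.2215  0.05  ] [ 0.4509 -0.2218]
   corners [[0.456, -0.197], [0.474, -0.233], [0.445, -0.246], [0.428, -0.21]]
syrtip 37 c [282.6 247.7] world [0.4245 0.0718 0.008 ] [0.4241 0.0715]
   corners [[0.432, 0.077], [0.432, 0.067], [0.417, 0.066], [0.417, 0.077]]
post black 861 c [438.7 164.5] world [ 0.5993 -0.2621  0.025 ] [ 0.5982 -0.2613]
   corners [[0.6, -0.211], [0.652, -0.264], [0.599, -0.313], [0.548, -0.26]]
grey 4409 c [235.2 163.8] world [0.6092 0.1769 0.018 ] [0.6041 0.1741]
   corners [[0.697, 0.249], [0.696, 0.109], [0.523, 0.107], [0.524, 0.244]]
twine lo (array([0.35 , 0.306, 0.027]), np.float64(0.001)) twine hi (array([0.804, 0.446, 0.103]), np.float64(0.05))
tape [ 0.449 -0.089  0.02 ]
hub [0.649 0.202 0.015]
stflange [ 0.656 -0.084  0.012]
sttip [ 0.593 -0.086  0.012]
syrfl [0.481 0.06  0.01 ]
post tip [ 0.599 -0.258  0.06 ]
```

```bash
python3 -c "
from h import *
im=np.load('top.npy'); a=cv2.resize(im[100:310,180:480],None,fx=2.6,fy=2.6,interpolation=cv2.INTER_CUBIC); save('crop',a,1)"
```

```text
(no output)
```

View pics/crop.png

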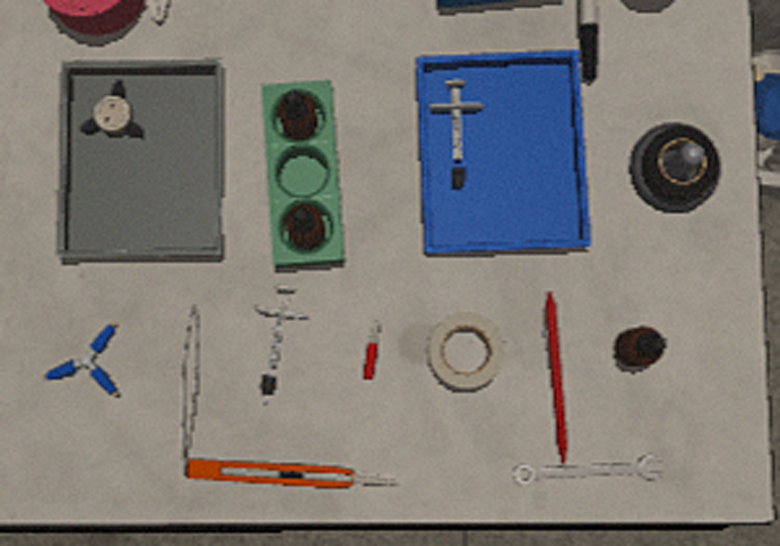

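```bash
cat > p.py <<'E'
from h import *
_,k=cam('top'); _,ks=cam('scene')
ray=lambda q,u,v:q['R']@np.array([(u/1.25-q['cx'])/q['f'],(v/1.25-q['cy'])/q['f'],1])
def lines(a,b): return np.cross(ray(k,*a),ray(k,*b))
for nm,tl in (('right',((102,64),(210,355))),('left',((100,66),(20,310))),('bottom',((208,358),(60,455)))):
    n=lines(*tl)
    for sn,sl in (('A',((15,60),(257,417))),('B',((115,125),(262,420)))):
        print(nm,sn)
        for t in (0,.25,.5,.75,1):
            p=np.array(sl[0])*(1-t)+np.array(sl[1])*t; r=ray(ks,*p)
            X=ks['c']+r*(n@(k['c']-ks['c']))/(n@r); print('  ',np.round(X,3), np.round(proj(k,X)*1.25))
a=cv2.resize(viewer.camera('scene')[:370,:260],None,fx=2.1,fy=2.1) ; save('poles',a[:,:],.75)
E
python3 p.py
```

```text
right A
   [0.993 0.457 0.32 ] [  25. -144.]
   [0.81  0.414 0.237] [88. 27.]
   [0.643 0.375 0.161] [138. 161.]
   [0.49  0.338 0.092] [178. 268.]
   [0.349 0.305 0.028] [210. 356.]
right B
   [0.717 0.346 0.31 ] [103.  67.]
   [0.62  0.335 0.238] [138. 161.]
   [0.525 0.323 0.167] [167. 239.]
   [0.432 0.312 0.098] [191. 305.]
   [0.34  0.301 0.03 ] [212. 361.]
left A
   [-1.656  0.192  1.344] [  571. -1371.]
   [1.237e+00 4.450e-01 1.000e-03] [ 161. -119.]
   [0.27  0.361 0.45 ] [-40. 492.]
   [0.077 0.344 0.539] [-159.  855.]
   [-0.006  0.337  0.578] [-237. 1095.]
left B
   [0.687 0.346 0.326] [94. 85.]
   [0.278 0.34  0.475] [-40. 493.]
   [0.123 0.338 0.532] [-129.  766.]
   [0.041 0.336 0.562] [-194.  961.]
   [-0.009  0.336  0.58 ] [-242. 1108.]
bottom A
   [0.207 0.379 0.624] [-366.  734.]
   [0.222 0.371 0.562] [-210.  632.]
   [0.244 0.36  0.47 ] [-63. 536.]
   [0.279 0.341 0.32 ] [ 77. 444.]
   [0.348 0.305 0.031] [210. 357.]
bottom B
   [0.238 0.346 0.562] [-170.  605.]
   [0.253 0.34  0.493] [-63. 536.]
   [0.273 0.332 0.396] [ 37. 470.]
   [0.304 0.32  0.25 ] [131. 409.]
   [0.356 0.299 0.006] [219. 351.]
```

View pics/poles.png

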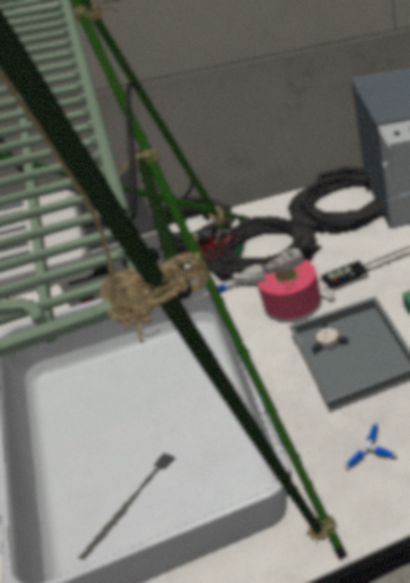

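Poles: all at y ≥ 0.30 (lower end at (0.35,0.305), rising to (0.72,0.346,0.31)), so clear of tee work if I pinch one of the tee's −y arms. Start with the bottle.

apply_moves(
  deltas=[
    {"tx": 0.028, "ty": 0.049, "az": -2},
    {"tx": 0.028, "ty": 0.049, "az": -2},
    {"tx": 0.028, "ty": 0.049, "az": -2},
    {"tx": 0.028, "ty": 0.049, "az": -2},
    {"tx": 0.028, "ty": 0.049, "az": -2},
    {"tx": 0.028, "ty": 0.049, "az": -2},
    {"tx": 0.028, "ty": 0.049, "az": -2},
    {"tx": 0.028, "ty": 0.049, "az": -2},
  ],
)

```text
validation failed for argument at $.de...
```

```bash
cat >> h.py <<'E'
def pose():
    s=ctrl.get_state(); R=Ro.from_rotvec(s['tcp_rot']).as_matrix(); a=np.degrees(np.arctan2(R[1,1],R[0,1]))%180
    print('t',round(s['time_s'],2),'tcp',np.round(s['eef_pos'],4),'axis',round(a,1),'tilt',round(np.degrees(np.arccos(-R[2,2])),1),'j7',round(s['joint_positions'][6],2),'gap',round(s['finger_gap'],4))
E
python3 - <<'E'
from h import *
pose(); print(np.round(viewer.camera_info('wrist')['mount'],3),viewer.camera_info('wrist')['fov_y'])
im,k=cam('wrist'); save('w1',im,1); np.save('w1.npy',im)
print(k['c'],proj(k,[.45,-.22,.087]),proj(k,[.45,-.22,0]))
_,kt=cam('top'); print(plane(kt,430,232.7,.087))
E
```

```text
t 0.35 tcp [ 0.2172 -0.6124  0.2309] axis 109.5 tilt 0.0 j7 -0.05 gap 0.0858
[[-0.    -0.962 -0.273  0.069]
 [ 1.    -0.    -0.    -0.001]
 [ 0.    -0.273  0.962 -0.142]
 [ 0.     0.     0.     1.   ]] 61.148672983075336
[ 0.28181606 -0.58903573  0.37287464] [-176.60895643 -395.49226251] [ -28.89889058 -247.12900703]
[ 0.45159792 -0.22306382  0.087     ]
```

View pics/w1.png

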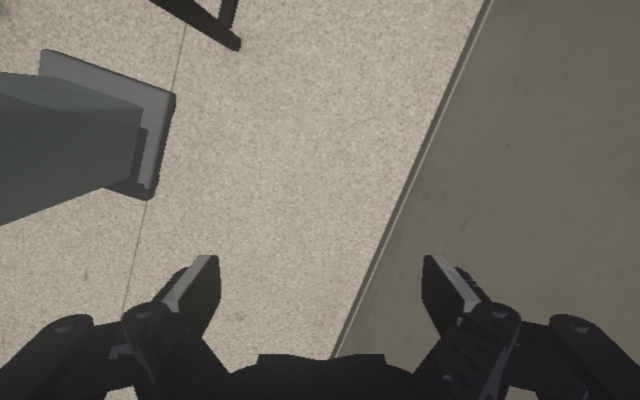

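The move was refused (view shows just floor at the start pose). Retrying with every field filled.

apply_moves(
  deltas=[
    {"tx": 0.028, "ty": 0.049, "tz": 0, "ax": 0, "ay": 0, "az": -2, "grip": 0.085},
    {"tx": 0.028, "ty": 0.049, "tz": 0, "ax": 0, "ay": 0, "az": -2, "grip": 0.085},
    {"tx": 0.028, "ty": 0.049, "tz": 0, "ax": 0, "ay": 0, "az": -2, "grip": 0.085},
    {"tx": 0.028, "ty": 0.049, "tz": 0, "ax": 0, "ay": 0, "az": -2, "grip": 0.085},
    {"tx": 0.028, "ty": 0.049, "tz": 0, "ax": 0, "ay": 0, "az": -2, "grip": 0.085},
    {"tx": 0.028, "ty": 0.049, "tz": 0, "ax": 0, "ay": 0, "az": -2, "grip": 0.085},
    {"tx": 0.028, "ty": 0.049, "tz": 0, "ax": 0, "ay": 0, "az": -2, "grip": 0.085},
    {"tx": 0.014, "ty": 0.04, "tz": 0, "ax": 0, "ay": 0, "az": -2, "grip": 0.085},
  ],
  newtons=40,
)

```text
time_s: 1.25
eef_pos: [0.407, -0.266, 0.2319]
tcp_rot: [3.14, 0.098, 0.003]
contact_force: [0.7, -0.4, 0.0]
finger_gap: 0.0848
finger_force: 0.0
```

```bash
python3 - <<'E'
from h import *
cam('wrist');im,k=cam('wrist'); pose(); save('w2',im,1); np.save('w2.npy',im); np.save('k.npy',k,allow_pickle=True)
print(k['c'],proj(k,[.4516,-.223,.087]),proj(k,[.4516,-.223,0]))
E
```

```text
t 1.35 tcp [ 0.4084 -0.2613  0.2317] axis 94.2 tilt 0.2 j7 -1.02 gap 0.0851
[ 0.47780238 -0.25298674  0.37381489] [284.53348848 135.27551198] [293.23903931 128.45982657]
```

View pics/w2.png

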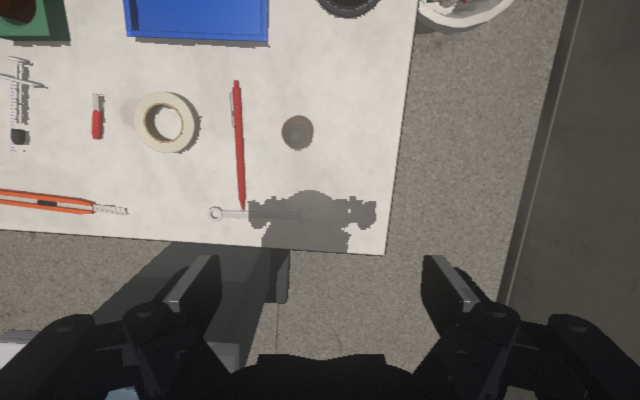

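The wrist view shows the bottle at about (297,132), tape at (166,122), pen between them, all as predicted within a few mm.

```bash
python3 - <<'E'
from h import *
im=np.load('w2.npy'); k=np.load('k.npy',allow_pickle=True).item()
hsv=cv2.cvtColor(im,cv2.COLOR_RGB2HSV);H,S,V=cv2.split(hsv)
m=np.zeros((400,640),np.uint8); m[105:165,265:330]=(V[105:165,265:330]<120)
c=max(cv2.findContours(m,0,2)[0],key=cv2.contourArea); (u,v),r=cv2.minEnclosingCircle(c); print(u,v,r,cv2.contourArea(c))
for z in (.03,.05,.087): print(plane(k,u,v,z), 2*r/k['f']*(k['c'][2]-z))
m[:]=0; m[80:165,120:215]=((S<60)&(V>165))[80:165,120:215]
g=cv2.resize(im[85:160,125:205],None,fx=1,fy=1)
print(np.round([plane(k,166,122,.02),plane(k,133,122,.02),plane(k,199,122,.02)],4))
E
```

```text
296.4285583496094 132.57142639160156 15.135555267333984 462.5
[ 0.44991025 -0.22878585  0.03      ] 0.030743907628166
[ 0.45153276 -0.23019364  0.05      ] 0.02895550876095108
[ 0.4545344  -0.23279804  0.087     ] 0.025646970856603488
[[ 0.4501 -0.0946  0.02  ]
 [ 0.4477 -0.0609  0.02  ]
 [ 0.4525 -0.1283  0.02  ]]
```

apply_moves(
  deltas=[
    {"tx": 0.022, "ty": 0.017, "tz": -0.04, "ax": 0, "ay": 0, "az": 0, "grip": 0.085},
    {"tx": 0.02, "ty": 0.017, "tz": -0.04, "ax": 0, "ay": 0, "az": 0, "grip": 0.085},
    {"tx": 0, "ty": 0, "tz": 0, "ax": 0, "ay": 0, "az": 0, "grip": 0.085},
  ],
)

```text
time_s: 1.65
eef_pos: [0.4453, -0.2299, 0.1461]
tcp_rot: [-3.133, -0.106, 0.013]
contact_force: [-0.1, 1.0, -0.5]
finger_gap: 0.0852
finger_force: 0.0
```

```bash
python3 - <<'E'
from h import *
im,k=cam('wrist'); pose()
hsv=cv2.cvtColor(im,cv2.COLOR_RGB2HSV);H,S,V=cv2.split(hsv)
p=proj(k,[.451,-.227,.04]).astype(int); print(p,k['c'])
m=np.zeros((400,640),np.uint8); w=55; sl=(slice(p[1]-w,p[1]+w),slice(p[0]-w,p[0]+w)); m[sl]=(V[sl]<110)
c=max(cv2.findContours(m,0,2)[0],key=cv2.contourArea); print(cv2.boundingRect(c),cv2.minEnclosingCircle(c))
save('w3',im,1)
E
```

```text
t 1.7 tcp [ 0.4454 -0.2326  0.1484] axis 93.7 tilt 0.4 j7 -1.16 gap 0.085
[319 189] [ 0.51483723 -0.22585238  0.28749387]
(264, 162, 110, 82) ((318.296630859375, 220.3319854736328), 58.83854293823242)
```

View pics/w3.png

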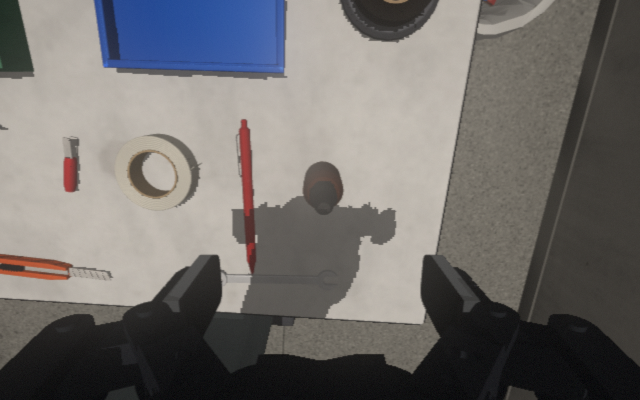

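Bottle in the wrist view: body cols 304–342, far foot edge row 162, bulb top about (323,205).

```bash
python3 - <<'E'
from h import *
_,k=cam('wrist'); pose()
print(plane(k,323,205,.085),plane(k,322.5,162,0.0)-[.0155,0,0],plane(k,323,185,.049))
_,kt=cam('top'); im=np.load('top.npy')
E
```

```text
t 1.75 tcp [ 0.4461 -0.2347  0.1504] axis 93.6 tilt 0.2 j7 -1.16 gap 0.0848
[ 0.45246686 -0.2328442   0.085     ] [ 0.44985679 -0.23173044  0.        ] [ 0.45679598 -0.23263111  0.049     ]
```

apply_moves(
  deltas=[
    {"tx": 0.005, "ty": 0.0045, "tz": 0, "ax": 0, "ay": 0, "az": 0, "grip": 0.085},
    {"tx": 0, "ty": 0, "tz": 0, "ax": 0, "ay": 0, "az": 0, "grip": 0.085},
    {"tx": 0, "ty": 0, "tz": -0.025, "ax": 0, "ay": 0, "az": 0, "grip": 0.085},
    {"tx": 0, "ty": 0, "tz": -0.025, "ax": 0, "ay": 0, "az": 0, "grip": 0.085},
    {"tx": 0, "ty": 0, "tz": 0, "ax": 0, "ay": 0, "az": 0, "grip": 0.085},
    {"tx": 0, "ty": 0, "tz": 0, "ax": 0, "ay": 0, "az": 0, "grip": 0.085},
  ],
)

```text
time_s: 2.4
eef_pos: [0.452, -0.2307, 0.102]
tcp_rot: [3.14, 0.096, 0.0]
contact_force: [-0.1, 1.0, 0.1]
finger_gap: 0.0848
finger_force: 0.0
```

```bash
python3 - <<'E'
from h import *
pose()
E
```

```text
t 2.4 tcp [ 0.452  -0.2307  0.102 ] axis 93.5 tilt 0.0 j7 -1.19 gap 0.0848
```

apply_moves(
  deltas=[
    {"tx": -0.001, "ty": 0.0005, "tz": -0.026, "ax": 0, "ay": 0, "az": 0, "grip": 0.085},
    {"tx": 0, "ty": 0, "tz": -0.026, "ax": 0, "ay": 0, "az": 0, "grip": 0.085},
    {"tx": 0, "ty": 0, "tz": -0.025, "ax": 0, "ay": 0, "az": 0, "grip": 0.085},
    {"tx": 0, "ty": 0, "tz": 0, "ax": 0, "ay": 0, "az": 0, "grip": 0.06},
    {"tx": 0, "ty": 0, "tz": 0, "ax": 0, "ay": 0, "az": 0, "grip": 0.045},
    {"tx": 0, "ty": 0, "tz": 0, "ax": 0, "ay": 0, "az": 0, "grip": 0.038},
    {"tx": 0, "ty": 0, "tz": 0, "ax": 0, "ay": 0, "az": 0, "grip": 0.032},
    {"tx": 0, "ty": 0, "tz": 0, "ax": 0, "ay": 0, "az": 0, "grip": 0.02},
  ],
  newtons=40,
)

```text
time_s: 3.2
eef_pos: [0.4525, -0.2304, 0.0263]
tcp_rot: [3.138, 0.096, 0.005]
contact_force: [-1.1, 1.1, 6.2]
finger_gap: 0.0294
finger_force: 39.3
```

apply_moves(
  deltas=[
    {"tx": 0, "ty": 0, "tz": 0, "ax": 0, "ay": 0, "az": 0, "grip": 0.02},
    {"tx": 0, "ty": 0, "tz": 0, "ax": 0, "ay": 0, "az": 0, "grip": 0.02},
    {"tx": 0, "ty": 0, "tz": 0, "ax": 0, "ay": 0, "az": 0, "grip": 0.02},
  ],
)

```text
time_s: 3.5
eef_pos: [0.4526, -0.2304, 0.0263]
tcp_rot: [3.138, 0.096, 0.005]
contact_force: [-1.2, 0.5, 6.6]
finger_gap: 0.029
finger_force: 39.3
```

```bash
python3 - <<'E'
from h import *
pose()
im,k=cam('wrist'); save('w4',im,1)
print(np.round(proj(k,[.597,.0435,.028])))
E
```

```text
t 3.5 tcp [ 0.4526 -0.2304  0.0263] axis 93.5 tilt 0.2 j7 -1.23 gap 0.029
[-494. -192.]
```

View pics/w4.png

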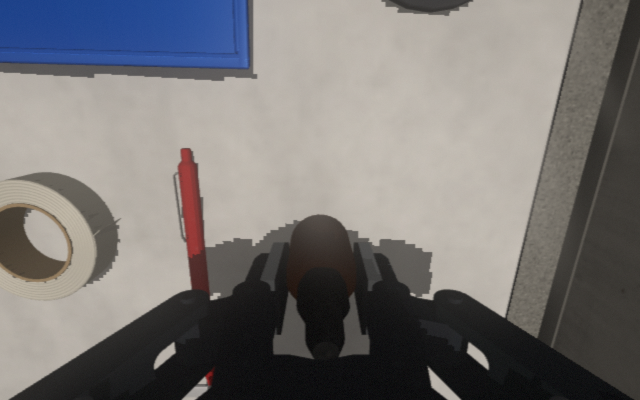

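```bash
python3 - <<'E'
from h import *
_,k=cam('wrist')
print(plane(k,322,348,.087),plane(k,320,215,0)-[.0155,0,0],k['c'])
E
```

```text
[ 0.45425344 -0.23013465  0.087     ] [ 0.45000438 -0.22880965  0.        ] [ 0.52055389 -0.22562031  0.16842706]
```

apply_moves(
  deltas=[
    {"tx": 0, "ty": 0, "tz": 0.02, "ax": 0, "ay": 0, "az": 0, "grip": 0.02},
    {"tx": 0, "ty": 0, "tz": 0.04, "ax": 0, "ay": 0, "az": 0, "grip": 0.02},
    {"tx": 0, "ty": 0, "tz": 0.04, "ax": 0, "ay": 0, "az": 0, "grip": 0.02},
    {"tx": 0, "ty": 0, "tz": 0.04, "ax": 0, "ay": 0, "az": 0, "grip": 0.02},
  ],
  newtons=50,
)

```text
time_s: 4.0
eef_pos: [0.4506, -0.2296, 0.1661]
tcp_rot: [3.14, 0.097, 0.0]
contact_force: [0.5, -0.4, -1.0]
finger_gap: 0.0286
finger_force: 49.5
```

apply_moves(
  deltas=[
    {"tx": 0.013, "ty": 0.045, "tz": 0.005, "ax": 0, "ay": 0, "az": 0, "grip": 0.02},
    {"tx": 0.013, "ty": 0.045, "tz": 0.005, "ax": 0, "ay": 0, "az": 0, "grip": 0.02},
    {"tx": 0.013, "ty": 0.045, "tz": 0, "ax": 0, "ay": 0, "az": 0, "grip": 0.02},
    {"tx": 0.013, "ty": 0.045, "tz": 0, "ax": 0, "ay": 0, "az": 0, "grip": 0.02},
    {"tx": 0.013, "ty": 0.045, "tz": 0, "ax": 0, "ay": 0, "az": 0, "grip": 0.02},
    {"tx": 0.013, "ty": 0.045, "tz": 0, "ax": 0, "ay": 0, "az": 0, "grip": 0.02},
    {"tx": 0, "ty": 0, "tz": 0, "ax": 0, "ay": 0, "az": 0, "grip": 0.02},
  ],
)

```text
time_s: 4.7
eef_pos: [0.5301, 0.0504, 0.1757]
tcp_rot: [-3.134, -0.117, -0.006]
contact_force: [-0.2, 0.0, -1.1]
finger_gap: 0.0288
finger_force: 49.5
```

```bash
python3 - <<'E'
from h import *
im,k=cam('wrist');pose(); np.save('k.npy',k,allow_pickle=True); np.save('w5.npy',im)
print(proj(k,[.597,.0435,.028])); save('w5',im,1)
E
```

```text
t 4.75 tcp [0.5294 0.0458 0.1751] axis 94.1 tilt 0.2 j7 -1.77 gap 0.0288
[336.71621743 108.27163399]
```

View pics/w5.png

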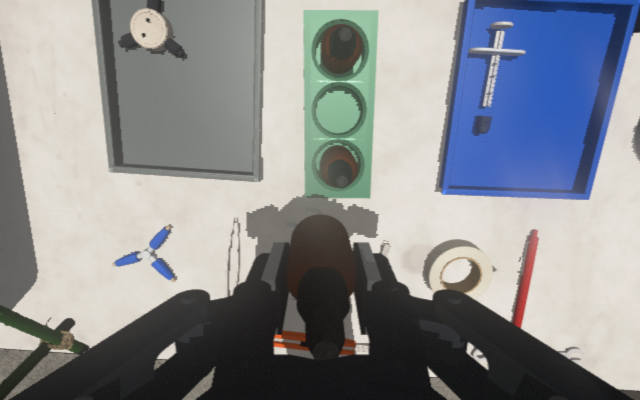

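The wrist view shows everything: empty well at about (338,110), tee junction (150,252) with tips (115,263),(171,226),(174,280), tape (459,267), stored syringe (490,75), hub (150,30).

```bash
python3 - <<'E'
from h import *
im=np.load('w5.npy'); k=np.load('k.npy',allow_pickle=True).item()
H,S,V=cv2.split(cv2.cvtColor(im,cv2.COLOR_RGB2HSV))
g=(((H>60)&(H<90)&(S>50))*255).astype(np.uint8); g[:, :295]=0; g[:,385:]=0; g[205:]=0
c=max(cv2.findContours(g,0,2)[0],key=cv2.contourArea); r=cv2.minAreaRect(c); print('stand',r)
b=[plane(k,*q,.028)[:2] for q in cv2.boxPoints(r)]; print(np.round(b,4).tolist(),'centre',np.mean(b,0)); print('well px',plane(k,338,110,.028))
b=(((H>100)&(H<128)&(S>120))*255).astype(np.uint8); t=b.copy(); t[:,:430]=0;t[:,:][210:]=0
c=max(cv2.findContours(t,0,2)[0],key=cv2.contourArea); print('blue', cv2.approxPolyDP(c,6,True)[:,0].tolist())
for n,p,z in (('bl',(441,195),.018),('br',(585,199),.018),('gl',(108,174),.018),('gr',(262,181),.018),('teeJ',(150,252),.006),('tA',(115,263),.006),('tB',(171,226),.006),('tC',(174,280),.006),('tape',(459,267),.02),('stflangeR',(525,53),.015),('stflangeL',(470,52),.015),('sttip',(482,126),.008),('hub',(150,30),.014)): print(n,np.round(plane(k,*p,z)[:2],4))
E
```

```text
stand ((340.5, 104.0), (186.0, 73.0), 90.0)
[[0.6671, 0.0749], [0.6712, 0.0189], [0.5241, 0.0013], [0.5192, 0.0658]] centre [0.59537561 0.0402343 ]
well px [0.59570447 0.04232128 0.028     ]
blue [[468, 0], [442, 193], [548, 194], [450, 185], [570, 189], [593, 145], [595, 96], [607, 63], [616, 66], [585, 193], [564, 193], [588, 198], [639, 0], [500, 0], [482, 9]]
bl [ 0.5279 -0.0586]
br [ 0.5341 -0.1902]
gl [0.5245 0.2442]
gr [0.5286 0.1051]
teeJ [0.4445 0.2171]
tA [0.4296 0.2533]
tB [0.4739 0.1949]
tC [0.415  0.1944]
tape [ 0.4586 -0.0872]
stflangeR [ 0.6524 -0.1082]
stflangeL [ 0.6498 -0.0629]
sttip [ 0.5914 -0.088 ]
hub [0.6472 0.2009]
```

apply_moves(
  deltas=[
    {"tx": 0.03, "ty": 0, "tz": 0, "ax": 0, "ay": 0, "az": 0, "grip": 0.02},
    {"tx": 0.03, "ty": 0, "tz": 0, "ax": 0, "ay": 0, "az": 0, "grip": 0.02},
    {"tx": 0.007, "ty": 0, "tz": 0, "ax": 0, "ay": 0, "az": 0, "grip": 0.02},
    {"tx": 0, "ty": 0, "tz": 0, "ax": 0, "ay": 0, "az": 0, "grip": 0.02},
    {"tx": 0, "ty": 0, "tz": 0, "ax": 0, "ay": 0, "az": 0, "grip": 0.02},
    {"tx": 0, "ty": 0, "tz": 0, "ax": 0, "ay": 0, "az": 0, "grip": 0.02},
  ],
)

```text
time_s: 5.35
eef_pos: [0.5945, 0.0398, 0.174]
tcp_rot: [3.14, 0.096, -0.002]
contact_force: [-0.0, 0.0, -1.9]
finger_gap: 0.0285
finger_force: 49.5
```

```bash
python3 - <<'E'
from h import *
pose(); im,k=cam('scene'); save('s2',cv2.resize(im[160:240,230:340],None,fx=5,fy=5),1)
im,k=cam('wrist'); print(proj(k,[.596,.0425,.028]),proj(k,[.596,.0425,.15]),proj(k,[.642,.0456,.028]))
E
```

```text
t 5.35 tcp [0.5945 0.0398 0.174 ] axis 93.5 tilt 0.1 j7 -1.78 gap 0.0285
[318.48930839 184.19597554] [317.00616201 236.99984595] [318.05346092 130.39285256]
```

apply_moves(
  deltas=[
    {"tx": 0.0015, "ty": 0.0025, "tz": 0, "ax": 0, "ay": 0, "az": 0, "grip": 0.02},
    {"tx": 0, "ty": 0, "tz": -0.03, "ax": 0, "ay": 0, "az": 0, "grip": 0.02},
    {"tx": 0, "ty": 0, "tz": -0.03, "ax": 0, "ay": 0, "az": 0, "grip": 0.02},
    {"tx": 0, "ty": 0, "tz": -0.03, "ax": 0, "ay": 0, "az": 0, "grip": 0.02},
    {"tx": 0, "ty": 0, "tz": -0.02, "ax": 0, "ay": 0, "az": 0, "grip": 0.02},
    {"tx": 0, "ty": 0, "tz": 0, "ax": 0, "ay": 0, "az": 0, "grip": 0.02},
    {"tx": 0, "ty": 0, "tz": 0, "ax": 0, "ay": 0, "az": 0, "grip": 0.02},
  ],
)

```text
time_s: 6.15
eef_pos: [0.5974, 0.0431, 0.0645]
tcp_rot: [-3.14, -0.097, 0.0]
contact_force: [0.5, -1.1, -0.5]
finger_gap: 0.0285
finger_force: 49.5
```

```bash
python3 - <<'E'
from h import *
pose(); im,k=cam('wrist');  save('w6',im,1); print(proj(k,[.596,.0425,.028]))
E
```

```text
t 6.15 tcp [0.5974 0.0431 0.0645] axis 93.5 tilt 0.0 j7 -1.84 gap 0.0285
[322.4782219  233.67133373]
```

View pics/w6.png

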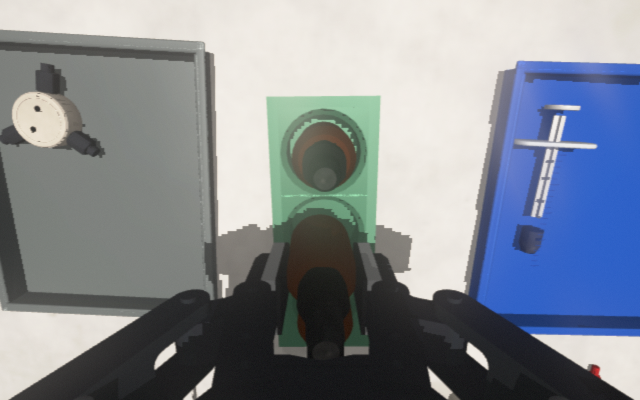

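Bottle (col 321) sits centred over the well rim (cols 281–363); lowering.

apply_moves(
  deltas=[
    {"tx": -0.001, "ty": -0.0005, "tz": -0.01, "ax": 0, "ay": 0, "az": 0, "grip": 0.02},
    {"tx": 0, "ty": 0, "tz": -0.01, "ax": 0, "ay": 0, "az": 0, "grip": 0.02},
    {"tx": 0, "ty": 0, "tz": -0.005, "ax": 0, "ay": 0, "az": 0, "grip": 0.02},
    {"tx": 0, "ty": 0, "tz": -0.005, "ax": 0, "ay": 0, "az": 0, "grip": 0.02},
    {"tx": 0, "ty": 0, "tz": -0.002, "ax": 0, "ay": 0, "az": 0, "grip": 0.02},
    {"tx": 0, "ty": 0, "tz": 0, "ax": 0, "ay": 0, "az": 0, "grip": 0.02},
    {"tx": 0, "ty": 0, "tz": 0, "ax": 0, "ay": 0, "az": 0, "grip": 0.02},
  ],
)

```text
time_s: 6.9
eef_pos: [0.5965, 0.0423, 0.0325]
tcp_rot: [3.14, 0.097, -0.0]
contact_force: [-1.1, -0.3, 1.6]
finger_gap: 0.0286
finger_force: 49.7
```

apply_moves(
  deltas=[
    {"tx": 0, "ty": 0, "tz": -0.001, "ax": 0, "ay": 0, "az": 0, "grip": 0.02},
    {"tx": 0, "ty": 0, "tz": 0, "ax": 0, "ay": 0, "az": 0, "grip": 0.034},
    {"tx": 0, "ty": 0, "tz": 0, "ax": 0, "ay": 0, "az": 0, "grip": 0.04},
    {"tx": 0, "ty": 0, "tz": 0, "ax": 0, "ay": 0, "az": 0, "grip": 0.055},
    {"tx": 0, "ty": 0, "tz": 0, "ax": 0, "ay": 0, "az": 0, "grip": 0.055},
    {"tx": 0, "ty": 0, "tz": 0.02, "ax": 0, "ay": 0, "az": 0, "grip": 0.055},
    {"tx": 0, "ty": 0, "tz": 0.045, "ax": 0, "ay": 0, "az": 0, "grip": 0.055},
    {"tx": 0, "ty": 0, "tz": 0.045, "ax": 0, "ay": 0, "az": 0, "grip": 0.055},
  ],
)

```text
time_s: 7.7
eef_pos: [0.5951, 0.0422, 0.141]
tcp_rot: [-3.14, -0.097, 0.005]
contact_force: [-0.0, -0.2, 0.6]
finger_gap: 0.0549
finger_force: 0.0
```

apply_moves(
  deltas=[
    {"tx": -0.03, "ty": 0.005, "tz": 0.02, "ax": 0, "ay": 0, "az": 0, "grip": 0.055},
    {"tx": -0.04, "ty": 0.005, "tz": 0, "ax": 0, "ay": 0, "az": 0, "grip": 0.055},
    {"tx": -0.04, "ty": 0.005, "tz": 0, "ax": 0, "ay": 0, "az": 0, "grip": 0.055},
    {"tx": -0.04, "ty": 0.005, "tz": 0, "ax": 0, "ay": 0, "az": 0, "grip": 0.055},
    {"tx": 0, "ty": 0, "tz": 0, "ax": 0, "ay": 0, "az": 0, "grip": 0.055},
    {"tx": 0, "ty": 0, "tz": 0, "ax": 0, "ay": 0, "az": 0, "grip": 0.055},
  ],
)

```text
time_s: 8.3
eef_pos: [0.4456, 0.0622, 0.1612]
tcp_rot: [3.139, 0.098, 0.001]
contact_force: [0.8, 0.2, 0.9]
finger_gap: 0.0549
finger_force: 0.0
```

```bash
python3 - <<'E'
from h import *
im,k=cam('wrist');pose(); np.save('k.npy',k,allow_pickle=True); np.save('w7.npy',im); save('w7',im,1)
print(proj(k,[.596,.0425,.006]),proj(k,[.443,.068,.01]))
E
```

```text
t 8.35 tcp [0.4472 0.0622 0.1617] axis 93.5 tilt 0.1 j7 -1.8 gap 0.0552
[358.38369557  -2.40897423] [314.4703907  187.25402695]
```

View pics/w7.png

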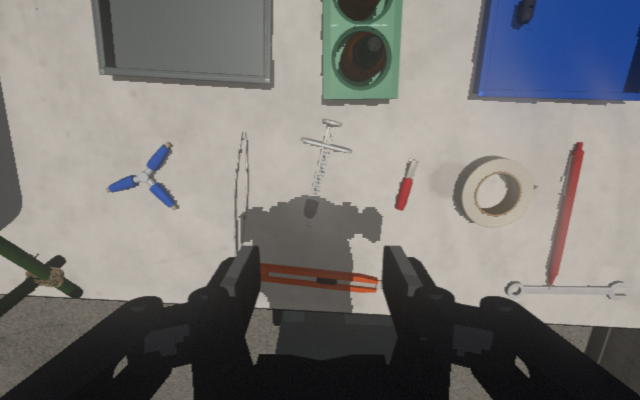

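Syringe: thumb plate (331,124), flange (326,145), black tip (311,208). Tee junction (145,178), tips (107,190),(170,143),(178,209). Tape centre (498,192).

```bash
python3 - <<'E'
from h import *
im=np.load('w7.npy'); k=np.load('k.npy',allow_pickle=True).item()
P=lambda u,v,z:plane(k,u,v,z)[:2]
f=P(326,145,.009);t=P(311,208,.010);th=P(331,124,.009)
d=t-f; L=np.linalg.norm(d); d/=L; o=f+.034*d; print('flange-tip',L,'(59.5)','th-fl',np.linalg.norm(th-f),'(21)','ang',np.degrees(np.arctan2(d[1],d[0])),'origin',o,'grasp',o+.005*d)
J=P(145,178,.006)
for q in ((107,190),(170,143),(178,209)):
    v=P(*q,.006)-J; print('tee arm',np.linalg.norm(v),np.degrees(np.arctan2(v[1],v[0])))
print('J',J)
H,S,V=cv2.split(cv2.cvtColor(im,cv2.COLOR_RGB2HSV))
m=np.zeros((400,640),np.uint8); m[140:240,440:550]=255
print('tape',P(498,190,.02),P(464,190,.02),P(533,190,.02))
E
```

```text
flange-tip 0.0581202367581248 (59.5) th-fl 0.018190568293935918 (21) ang 170.26724040523715 origin [0.4472934  0.06595773] grasp [0.44236537 0.066803  ]
tee arm 0.03756337560480402 110.68732767892168
tee arm 0.0405993430741241 -36.512909401468605
tee arm 0.03911573823014137 -134.4021244472365
J [0.44113147 0.21990274]
tape [ 0.45279832 -0.09011519] [ 0.45098093 -0.0608439 ] [ 0.4546695  -0.12025296]
```

apply_moves(
  deltas=[
    {"tx": -0.0025, "ty": 0.0025, "tz": -0.03, "ax": 0, "ay": 0, "az": -6.5, "grip": 0.045},
    {"tx": -0.0025, "ty": 0.002, "tz": -0.03, "ax": 0, "ay": 0, "az": -7, "grip": 0.045},
    {"tx": 0, "ty": 0, "tz": -0.03, "ax": 0, "ay": 0, "az": 0, "grip": 0.045},
    {"tx": 0, "ty": 0, "tz": -0.02, "ax": 0, "ay": 0, "az": 0, "grip": 0.045},
    {"tx": 0, "ty": 0, "tz": 0, "ax": 0, "ay": 0, "az": 0, "grip": 0.045},
    {"tx": 0, "ty": 0, "tz": 0, "ax": 0, "ay": 0, "az": 0, "grip": 0.045},
  ],
)

```text
time_s: 8.95
eef_pos: [0.4429, 0.067, 0.0514]
tcp_rot: [-3.129, 0.274, -0.001]
contact_force: [-0.2, -0.6, 0.3]
finger_gap: 0.0449
finger_force: 0.0
```

```bash
python3 - <<'E'
from h import *
im,k=cam('wrist');pose(); np.save('k.npy',k,allow_pickle=True)
c=im[110:300,200:440]; save('w8',cv2.resize(c,None,fx=3,fy=3),1); print(proj(k,[.4424,.067,.01]))
E
```

```text
t 9.0 tcp [0.4435 0.0671 0.0522] axis 80.0 tilt 0.1 j7 -2.16 gap 0.0451
[321.58666824 228.81928675]
```

View pics/w8.png

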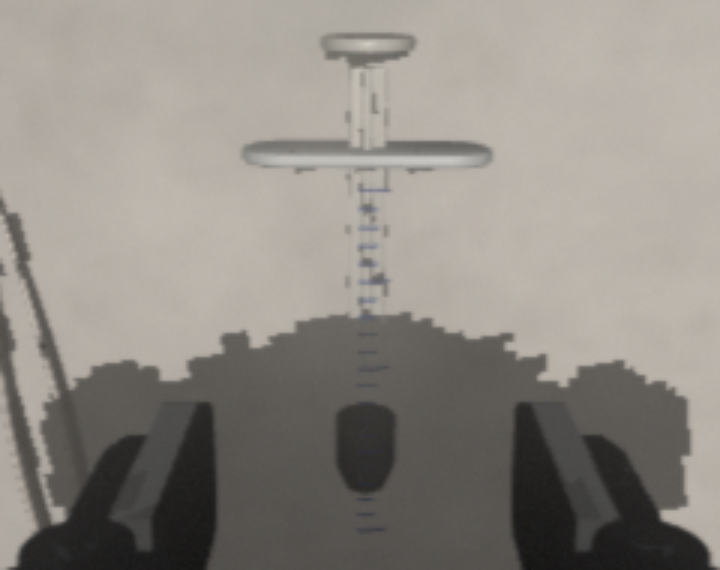

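Syringe is centred between the fingers (col 322), flange square to the tool. Descend and grip.

apply_moves(
  deltas=[
    {"tx": -0.001, "ty": 0, "tz": -0.025, "ax": 0, "ay": 0, "az": 0, "grip": 0.045},
    {"tx": 0, "ty": 0, "tz": -0.023, "ax": 0, "ay": 0, "az": 0, "grip": 0.045},
    {"tx": 0, "ty": 0, "tz": 0, "ax": 0, "ay": 0, "az": 0, "grip": 0.045},
    {"tx": 0, "ty": 0, "tz": 0, "ax": 0, "ay": 0, "az": 0, "grip": 0.03},
    {"tx": 0, "ty": 0, "tz": 0, "ax": 0, "ay": 0, "az": 0, "grip": 0.02},
    {"tx": 0, "ty": 0, "tz": 0, "ax": 0, "ay": 0, "az": 0, "grip": 0.01},
    {"tx": 0, "ty": 0, "tz": 0, "ax": 0, "ay": 0, "az": 0, "grip": 0.005},
    {"tx": 0, "ty": 0, "tz": 0, "ax": 0, "ay": 0, "az": 0, "grip": 0.005},
  ],
  newtons=30,
)

```text
time_s: 9.8
eef_pos: [0.4422, 0.067, 0.0049]
tcp_rot: [-3.129, 0.273, -0.005]
contact_force: [-0.6, -0.3, 6.9]
finger_gap: 0.0143
finger_force: 30.4
```

```bash
python3 - <<'E'
from h import *
im=np.load('w5.npy'); pose()
# tray geometry from top image with rim contours, using four corners at rim height
t=np.load('top.npy'); _,k=cam('top')
H,S,V=cv2.split(cv2.cvtColor(t,cv2.COLOR_RGB2HSV))
b=((H>100)&(H<128)&(S>120)).astype(np.uint8); b[:, :330]=0; b[:115]=0; b[205:]=0
c=max(cv2.findContours(b,0,2)[0],key=cv2.contourArea); print(cv2.approxPolyDP(cv2.convexHull(c),4,True)[:,0].tolist())
for q in cv2.approxPolyDP(cv2.convexHull(c),4,True)[:,0]: print(plane(k,*q,.018)[:2])
E
```

```text
t 9.8 tcp [0.4422 0.067  0.0049] axis 80.0 tilt 0.2 j7 -2.22 gap 0.0143
[[402, 119], [406, 194], [343, 196], [340, 123]]
[ 0.70072908 -0.18747658]
[ 0.536297   -0.19152202]
[ 0.53278814 -0.05748054]
[ 0.6928359  -0.05261387]
```

apply_moves(
  deltas=[
    {"tx": 0, "ty": 0, "tz": 0.02, "ax": 0, "ay": 0, "az": 0, "grip": 0.005},
    {"tx": 0, "ty": 0, "tz": 0.04, "ax": 0, "ay": 0, "az": 0, "grip": 0.005},
    {"tx": 0, "ty": -0.02, "tz": 0.035, "ax": 0, "ay": 0, "az": 0, "grip": 0.005},
    {"tx": 0, "ty": -0.045, "tz": 0, "ax": 0, "ay": 0, "az": 3, "grip": 0.005},
    {"tx": 0.005, "ty": -0.045, "tz": 0, "ax": 0, "ay": 0, "az": 3, "grip": 0.005},
    {"tx": 0.03, "ty": -0.045, "tz": 0, "ax": 0, "ay": 0, "az": 3, "grip": 0.005},
    {"tx": 0.045, "ty": -0.045, "tz": 0, "ax": 0, "ay": 0, "az": 2.6, "grip": 0.005},
    {"tx": 0.045, "ty": -0.015, "tz": 0, "ax": 0, "ay": 0, "az": 0, "grip": 0.005},
  ],
)

```text
time_s: 10.65
eef_pos: [0.5524, -0.1418, 0.0985]
tcp_rot: [3.138, 0.034, -0.003]
contact_force: [1.2, -0.7, -0.7]
finger_gap: 0.0143
finger_force: 29.7
```

apply_moves(
  deltas=[
    {"tx": 0.03, "ty": 0, "tz": 0, "ax": 0, "ay": 0, "az": 0, "grip": 0.005},
    {"tx": 0.014, "ty": 0, "tz": 0, "ax": 0, "ay": 0, "az": 0, "grip": 0.005},
    {"tx": 0, "ty": 0, "tz": 0, "ax": 0, "ay": 0, "az": 0, "grip": 0.005},
    {"tx": 0, "ty": 0, "tz": 0, "ax": 0, "ay": 0, "az": 0, "grip": 0.005},
    {"tx": 0, "ty": 0, "tz": 0, "ax": 0, "ay": 0, "az": 0, "grip": 0.005},
  ],
)

```text
time_s: 11.15
eef_pos: [0.5958, -0.1352, 0.098]
tcp_rot: [3.141, 0.045, -0.003]
contact_force: [0.3, -0.2, -0.4]
finger_gap: 0.014
finger_force: 29.7
```

```bash
python3 - <<'E'
from h import *
im,k=cam('wrist');pose(); save('w9',im,1)
E
```

```text
t 11.2 tcp [ 0.5959 -0.1352  0.0981] axis 91.6 tilt 0.1 j7 -1.53 gap 0.0143
```

View pics/w9.png

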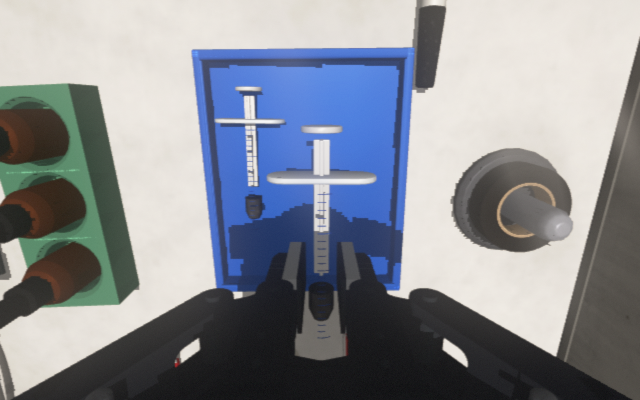

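Syringe held straight, parallel to the stored one, over the free half of the tray; bottle stands in the middle well; post's roll core centre about (527,209), tip (558,228).

apply_moves(
  deltas=[
    {"tx": 0.0155, "ty": -0.013, "tz": 0, "ax": 0, "ay": 0, "az": 0, "grip": 0.005},
    {"tx": 0, "ty": 0, "tz": 0, "ax": 0, "ay": 0, "az": 0, "grip": 0.005},
    {"tx": 0, "ty": 0, "tz": -0.03, "ax": 0, "ay": 0, "az": 0, "grip": 0.005},
    {"tx": 0, "ty": 0, "tz": -0.03, "ax": 0, "ay": 0, "az": 0, "grip": 0.005},
    {"tx": 0, "ty": 0, "tz": -0.01, "ax": 0, "ay": 0, "az": 0, "grip": 0.005},
    {"tx": 0, "ty": 0, "tz": 0, "ax": 0, "ay": 0, "az": 0, "grip": 0.005},
    {"tx": 0, "ty": 0, "tz": 0, "ax": 0, "ay": 0, "az": 0, "grip": 0.005},
  ],
)

```text
time_s: 11.9
eef_pos: [0.6134, -0.1481, 0.0292]
tcp_rot: [3.141, 0.045, 0.002]
contact_force: [0.3, -0.0, 0.3]
finger_gap: 0.0144
finger_force: 29.7
```

```bash
python3 - <<'E'
from h import *
pose(); T=np.eye(4)
_,k=cam('wrist')
# reconstruct the w9 camera: same orientation, tcp shift
s=ctrl.get_state(); k['c']=k['c']-s['eef_pos']+np.array([.5959,-.1352,.0981])
print('seat',plane(k,527,209,.029),'tip',plane(k,560,229,.062), 'flange stored R',plane(k,285,122,.015))
E
```

```text
t 11.9 tcp [ 0.6134 -0.1481  0.0292] axis 91.6 tilt 0.1 j7 -1.54 gap 0.0144
seat [ 0.602084   -0.26861169  0.029     ] tip [ 0.60061877 -0.26795971  0.062     ] flange stored R [ 0.65214945 -0.10988596  0.015     ]
```

apply_moves(
  deltas=[
    {"tx": 0, "ty": 0, "tz": -0.012, "ax": 0, "ay": 0, "az": 0, "grip": 0.005},
    {"tx": 0, "ty": 0, "tz": -0.006, "ax": 0, "ay": 0, "az": 0, "grip": 0.005},
    {"tx": 0, "ty": 0, "tz": -0.003, "ax": 0, "ay": 0, "az": 0, "grip": 0.005},
    {"tx": 0, "ty": 0, "tz": 0, "ax": 0, "ay": 0, "az": 0, "grip": 0.005},
    {"tx": 0, "ty": 0, "tz": 0, "ax": 0, "ay": 0, "az": 0, "grip": 0.005},
  ],
)

```text
time_s: 12.45
eef_pos: [0.6127, -0.1482, 0.008]
tcp_rot: [3.141, 0.044, -0.002]
contact_force: [-3.0, -0.4, 5.3]
finger_gap: 0.0145
finger_force: 30.3
```

apply_moves(
  deltas=[
    {"tx": 0, "ty": 0, "tz": 0, "ax": 0, "ay": 0, "az": 0, "grip": 0.018},
    {"tx": 0, "ty": 0, "tz": 0, "ax": 0, "ay": 0, "az": 0, "grip": 0.028},
    {"tx": 0, "ty": 0, "tz": 0, "ax": 0, "ay": 0, "az": 0, "grip": 0.028},
    {"tx": 0, "ty": 0, "tz": 0, "ax": 0, "ay": 0, "az": 0, "grip": 0.028},
    {"tx": 0, "ty": 0, "tz": 0.02, "ax": 0, "ay": 0, "az": 0, "grip": 0.028},
    {"tx": 0, "ty": 0, "tz": 0.04, "ax": 0, "ay": 0, "az": 0, "grip": 0.028},
    {"tx": 0, "ty": 0, "tz": 0.05, "ax": 0, "ay": 0, "az": 0, "grip": 0.085},
    {"tx": 0, "ty": 0, "tz": 0.04, "ax": 0, "ay": 0, "az": 0, "grip": 0.085},
  ],
)

```text
time_s: 13.25
eef_pos: [0.6135, -0.1481, 0.1596]
tcp_rot: [3.141, 0.045, 0.002]
contact_force: [0.9, 0.1, 1.0]
finger_gap: 0.056
finger_force: 0.0
```

apply_moves(
  deltas=[
    {"tx": -0.02, "ty": 0.007, "tz": 0, "ax": 0, "ay": 0, "az": 8, "grip": 0.085},
    {"tx": -0.02, "ty": 0.007, "tz": 0, "ax": 0, "ay": 0, "az": 8, "grip": 0.085},
    {"tx": -0.02, "ty": 0.007, "tz": 0, "ax": 0, "ay": 0, "az": 8, "grip": 0.085},
    {"tx": -0.02, "ty": 0.007, "tz": 0, "ax": 0, "ay": 0, "az": 8, "grip": 0.085},
    {"tx": -0.02, "ty": 0.007, "tz": 0, "ax": 0, "ay": 0, "az": 8, "grip": 0.085},
    {"tx": -0.02, "ty": 0.007, "tz": 0, "ax": 0, "ay": 0, "az": 8, "grip": 0.085},
    {"tx": -0.02, "ty": 0.007, "tz": 0, "ax": 0, "ay": 0, "az": 8, "grip": 0.085},
    {"tx": -0.02, "ty": 0.007, "tz": 0, "ax": 0, "ay": 0, "az": 8, "grip": 0.085},
  ],
)

```text
time_s: 14.05
eef_pos: [0.4521, -0.0919, 0.1572]
tcp_rot: [2.635, 1.71, -0.0]
contact_force: [0.4, 0.1, 0.9]
finger_gap: 0.0851
finger_force: 0.0
```

apply_moves(
  deltas=[
    {"tx": 0, "ty": 0, "tz": 0, "ax": 0, "ay": 0, "az": 8, "grip": 0.085},
    {"tx": 0, "ty": 0, "tz": 0, "ax": 0, "ay": 0, "az": 8, "grip": 0.085},
    {"tx": 0, "ty": 0, "tz": 0, "ax": 0, "ay": 0, "az": 8, "grip": 0.085},
    {"tx": 0, "ty": 0, "tz": 0, "ax": 0, "ay": 0, "az": 0, "grip": 0.085},
    {"tx": 0, "ty": 0, "tz": 0, "ax": 0, "ay": 0, "az": 0, "grip": 0.085},
  ],
)

```text
time_s: 14.55
eef_pos: [0.453, -0.0922, 0.1573]
tcp_rot: [2.232, 2.211, 0.0]
contact_force: [0.0, 0.6, 0.3]
finger_gap: 0.0849
finger_force: 0.0
```

```bash
python3 - <<'E'
from h import *
im,k=cam('wrist');pose(); np.save('k.npy',k,allow_pickle=True); np.save('w10.npy',im); save('w10',im,1)
print(proj(k,[.452,-.09,.02]))
H,S,V=cv2.split(cv2.cvtColor(im,cv2.COLOR_RGB2HSV)); p=proj(k,[.452,-.09,.02]).astype(int)
for r in range(p[1]-60,p[1]+61,12): print(r,' '.join(f'{v}/{s}' for v,s in zip(V[r,p[0]-60:p[0]+61:8],S[r,p[0]-60:p[0]+61:8])))
E
```

```text
t 14.6 tcp [ 0.453  -0.0922  0.1572] axis 179.5 tilt 0.0 j7 0.0 gap 0.0852
[320.42861234 187.03209904]
127 110/21 112/18 177/20 201/20 201/20 197/21 193/22 183/24 183/25 184/24 199/23 200/20 207/20 206/21 208/20 208/20
139 107/21 108/21 112/23 123/21 197/22 194/20 183/25 185/25 188/23 188/24 190/23 200/23 199/21 201/19 204/20 206/20
151 105/24 105/19 109/21 116/20 118/22 184/22 118/28 126/28 116/26 180/24 188/24 199/21 204/21 206/20 208/21 205/20
163 103/20 107/19 109/21 111/23 114/34 119/28 123/29 123/31 120/30 197/31 198/32 195/20 119/19 208/20 210/19 209/21
175 103/17 102/20 105/22 108/33 114/31 111/30 120/23 120/23 120/23 118/24 114/29 114/31 111/18 210/19 208/18 210/18
187 102/20 103/20 104/25 108/31 111/28 116/22 133/21 119/24 119/24 118/22 104/49 113/29 114/18 209/20 209/20 208/20
199 103/20 103/20 106/22 109/28 114/31 97/45 194/22 202/21 154/20 100/46 195/33 197/32 206/21 206/20 206/20 207/20
211 105/22 106/19 108/24 172/21 120/28 195/33 197/34 192/40 194/32 196/31 196/33 201/20 206/21 204/19 205/21 202/19
223 203/21 207/21 209/21 209/22 203/20 204/20 201/22 194/22 195/21 195/20 200/22 198/21 197/21 198/19 202/20 201/19
235 208/22 205/20 210/21 210/22 206/21 204/23 198/21 198/21 199/22 198/22 197/19 199/22 201/22 202/21 199/18 199/21
247 209/22 212/22 212/20 211/21 209/21 204/21 200/20 200/23 200/20 202/21 200/20 196/21 199/22 198/19 198/19 202/20
```

```bash
python3 - <<'E'
from h import *
im=np.load('w10.npy'); k=np.load('k.npy',allow_pickle=True).item()
S=cv2.GaussianBlur(cv2.cvtColor(im,cv2.COLOR_RGB2HSV)[...,1],(5,5),0)
m=np.zeros((400,640),np.uint8); m[125:250,250:390]=(S[125:250,250:390]>26)*255
m=cv2.morphologyEx(m,cv2.MORPH_OPEN,np.ones((3,3)))
c=max(cv2.findContours(m,0,2)[0],key=cv2.contourArea); x,y,w,h=cv2.boundingRect(c); print(x,y,w,h,cv2.minEnclosingCircle(c))
for p in ((x,y+h/2),(x+w,y+h/2),(x+w/2,y),(x+w/2,y+h),(x+w/2,y+h/2)): print(plane(k,*p,.02))
E
```

```text
281 150 72 73 ((317.112548828125, 186.18661499023438), 36.89977264404297)
[ 0.41859549 -0.08921138  0.02      ]
[ 0.47960416 -0.0898052   0.02      ]
[ 0.44949505 -0.05866534  0.02      ]
[ 0.4486792  -0.12227364  0.02      ]
[ 0.44909945 -0.08950829  0.02      ]
```

apply_moves(
  deltas=[
    {"tx": -0.004, "ty": 0.0027, "tz": -0.03, "ax": 0, "ay": 0, "az": 0, "grip": 0.085},
    {"tx": 0, "ty": 0, "tz": -0.04, "ax": 0, "ay": 0, "az": 0, "grip": 0.085},
    {"tx": 0, "ty": 0, "tz": -0.04, "ax": 0, "ay": 0, "az": 0, "grip": 0.085},
    {"tx": 0, "ty": 0, "tz": 0, "ax": 0, "ay": 0, "az": 0, "grip": 0.085},
    {"tx": 0, "ty": 0, "tz": 0, "ax": 0, "ay": 0, "az": 0, "grip": 0.085},
  ],
)

```text
time_s: 15.1
eef_pos: [0.4486, -0.0891, 0.0471]
tcp_rot: [-2.228, -2.212, 0.001]
contact_force: [0.1, -0.7, -0.1]
finger_gap: 0.0848
finger_force: 0.0
```

apply_moves(
  deltas=[
    {"tx": 0, "ty": 0, "tz": -0.025, "ax": 0, "ay": 0, "az": 0, "grip": 0.085},
    {"tx": 0, "ty": 0, "tz": -0.021, "ax": 0, "ay": 0, "az": 0, "grip": 0.085},
    {"tx": 0, "ty": 0, "tz": 0, "ax": 0, "ay": 0, "az": 0, "grip": 0.085},
    {"tx": 0, "ty": 0, "tz": 0, "ax": 0, "ay": 0, "az": 0, "grip": 0.072},
    {"tx": 0, "ty": 0, "tz": 0, "ax": 0, "ay": 0, "az": 0, "grip": 0.064},
    {"tx": 0, "ty": 0, "tz": 0, "ax": 0, "ay": 0, "az": 0, "grip": 0.05},
    {"tx": 0, "ty": 0, "tz": 0, "ax": 0, "ay": 0, "az": 0, "grip": 0.05},
    {"tx": 0, "ty": 0, "tz": 0, "ax": 0, "ay": 0, "az": 0, "grip": 0.05},
  ],
  newtons=40,
)

```text
time_s: 15.9
eef_pos: [0.4509, -0.0899, 0.0038]
tcp_rot: [2.227, 2.211, 0.002]
contact_force: [-1.1, -0.1, 9.8]
finger_gap: 0.0601
finger_force: 41.1
```

apply_moves(
  deltas=[
    {"tx": 0, "ty": 0, "tz": 0.02, "ax": 0, "ay": 0, "az": 0, "grip": 0.05},
    {"tx": 0, "ty": 0, "tz": 0.04, "ax": 0, "ay": 0, "az": 0, "grip": 0.05},
    {"tx": 0, "ty": 0, "tz": 0.05, "ax": 0, "ay": 0, "az": 0, "grip": 0.05},
    {"tx": 0, "ty": 0, "tz": 0.04, "ax": 0, "ay": 0, "az": 0, "grip": 0.05},
    {"tx": 0.03, "ty": -0.04, "tz": 0, "ax": 0, "ay": 0, "az": 0, "grip": 0.05},
    {"tx": 0.03, "ty": -0.04, "tz": 0, "ax": 0, "ay": 0, "az": 0, "grip": 0.05},
    {"tx": 0.03, "ty": -0.04, "tz": 0, "ax": 0, "ay": 0, "az": 0, "grip": 0.05},
    {"tx": 0.03, "ty": -0.03, "tz": 0, "ax": 0, "ay": 0, "az": 0, "grip": 0.05},
  ],
)

```text
time_s: 16.7
eef_pos: [0.5698, -0.2437, 0.1531]
tcp_rot: [2.23, 2.208, -0.001]
contact_force: [-0.1, -0.5, -0.3]
finger_gap: 0.0604
finger_force: 43.7
```

apply_moves(
  deltas=[
    {"tx": 0.015, "ty": -0.02, "tz": 0, "ax": 0, "ay": 0, "az": 0, "grip": 0.05},
    {"tx": 0, "ty": 0, "tz": 0, "ax": 0, "ay": 0, "az": 0, "grip": 0.05},
    {"tx": 0, "ty": 0, "tz": 0, "ax": 0, "ay": 0, "az": 0, "grip": 0.05},
  ],
)

```text
time_s: 17.0
eef_pos: [0.584, -0.2596, 0.1519]
tcp_rot: [-2.23, -2.213, -0.001]
contact_force: [1.3, -0.0, -1.3]
finger_gap: 0.06
finger_force: 43.8
```

```bash
python3 - <<'E'
from h import *
im,k=cam('wrist');pose(); np.save('k.npy',k,allow_pickle=True); np.save('w11.npy',im); save('w11',im,1)
for p in ([.601,-.266,.029],[.601,-.266,.064],[.601,-.304,0],[.601,-.228,0]): print(proj(k,p))
E
```

```text
t 17.05 tcp [ 0.5837 -0.2583  0.1518] axis 179.7 tilt 0.1 j7 0.14 gap 0.0598
[342.60068364 201.39140156]
[345.64864992 214.86162936]
[340.2601752  232.20895387]
[340.93859772 149.97842311]
```

```bash
python3 - <<'E'
from h import *
_,kt=cam('top'); print('top ring',plane(kt,443.1,162.3,.029))
w=cv2.imread('pics/w9.png'); H,S,V=cv2.split(cv2.cvtColor(w,cv2.COLOR_BGR2HSV))
m=np.zeros((400,640),np.uint8); sl=(slice(150,260),slice(450,580)); m[sl]=((S>60)&(H<25)&(V>60))[sl]*255
p=cv2.findNonZero(m); e=cv2.fitEllipse(p); x=cv2.boundingRect(p); print(e,x)
_,k=cam('wrist'); M=np.array(viewer.camera_info('wrist')['mount'])
T=np.eye(4); a=np.radians(91.6-180); R=Ro.from_euler('z',a).as_matrix()
y=np.array([np.cos(a),np.sin(a),0]); z=np.array([0,0,-1.]); T[:3,:3]=np.stack([np.cross(y,z),y,z],1); T[:3,3]=[.5959,-.1352,.0981]
W=T@M; k['R'],k['c']=W[:3,:3],W[:3,3]
print('cam',k['c'],'blue tray centre px',proj(k,[.6157,-.1223,.018]))
print('seat',plane(k,*e[0],.029),plane(k,x[0]+x[2]/2,x[1]+x[3]/2,.029), 'size',plane(k,x[0],209,.029)-plane(k,x[0]+x[2],209,.029))
m=np.zeros((400,640),np.uint8); m[140:260,440:580]=(V<75)[140:260,440:580]*255
c=max(cv2.findContours(m,0,2)[0],key=cv2.contourArea); x=cv2.boundingRect(c); print('foot',x,plane(k,x[0],210,.005),plane(k,x[0]+x[2],210,.025))
E
```

```text
top ring [ 0.60216323 -0.2698313   0.029     ]
((525.6198120117188, 208.97848510742188), (48.114017486572266, 58.25381851196289), 61.30494689941406) (496, 183, 60, 55)
cam [ 0.66538933 -0.13263149  0.24003814] blue tray centre px [303.40610972 180.98191275]
seat [ 0.60347684 -0.26804112  0.029     ] [ 0.60244788 -0.26848995  0.029     ] size [-0.00108079  0.03914763  0.        ]
foot (467, 176, 53, 75) [ 0.59448477 -0.24095807  0.005     ] [ 0.60149181 -0.26700539  0.025     ]
```

apply_moves(
  deltas=[
    {"tx": 0.019, "ty": -0.0105, "tz": 0, "ax": 0, "ay": 0, "az": 0, "grip": 0.05},
    {"tx": 0, "ty": 0, "tz": 0, "ax": 0, "ay": 0, "az": 0, "grip": 0.05},
    {"tx": 0, "ty": 0, "tz": -0.03, "ax": 0, "ay": 0, "az": 0, "grip": 0.05},
    {"tx": 0, "ty": 0, "tz": -0.03, "ax": 0, "ay": 0, "az": 0, "grip": 0.05},
    {"tx": 0, "ty": 0, "tz": -0.01, "ax": 0, "ay": 0, "az": 0, "grip": 0.05},
    {"tx": 0, "ty": 0, "tz": 0, "ax": 0, "ay": 0, "az": 0, "grip": 0.05},
    {"tx": 0, "ty": 0, "tz": 0, "ax": 0, "ay": 0, "az": 0, "grip": 0.05},
  ],
)

```text
time_s: 17.85
eef_pos: [0.6035, -0.2697, 0.0824]
tcp_rot: [2.227, 2.214, 0.001]
contact_force: [0.5, -0.4, 0.1]
finger_gap: 0.0598
finger_force: 43.7
```

```bash
python3 - <<'E'
from h import *
im,k=cam('wrist');pose(); save('w12',im,1); print(proj(k,[.6025,-.2685,.064]))
E
```

```text
t 17.9 tcp [ 0.6042 -0.27    0.0832] axis 179.6 tilt 0.2 j7 0.11 gap 0.0596
[320.07947527 243.55800377]
```

View pics/w12.png

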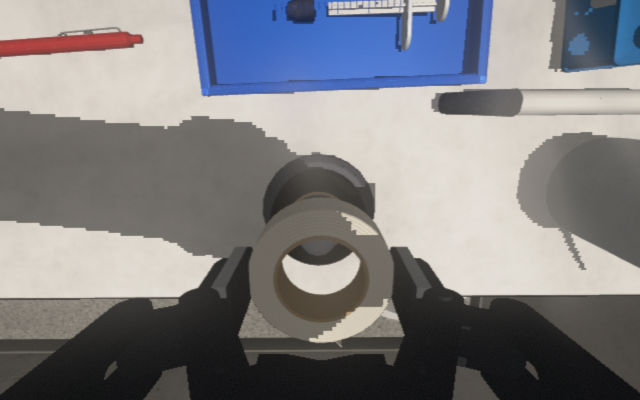

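Post tip at (319,245) as predicted, tape centred at col 321 and level. Lowering it.

apply_moves(
  deltas=[
    {"tx": -0.001, "ty": 0.001, "tz": -0.012, "ax": 0, "ay": 0, "az": 0, "grip": 0.05},
    {"tx": 0, "ty": 0, "tz": -0.012, "ax": 0, "ay": 0, "az": 0, "grip": 0.05},
    {"tx": 0, "ty": 0, "tz": -0.012, "ax": 0, "ay": 0, "az": 0, "grip": 0.05},
    {"tx": 0, "ty": 0, "tz": -0.008, "ax": 0, "ay": 0, "az": 0, "grip": 0.05},
    {"tx": 0, "ty": 0, "tz": 0, "ax": 0, "ay": 0, "az": 0, "grip": 0.05},
    {"tx": 0, "ty": 0, "tz": 0, "ax": 0, "ay": 0, "az": 0, "grip": 0.05},
  ],
)

```text
time_s: 18.5
eef_pos: [0.6018, -0.2688, 0.0367]
tcp_rot: [-2.228, -2.214, 0.0]
contact_force: [-0.3, -0.3, -1.1]
finger_gap: 0.06
finger_force: 43.8
```

apply_moves(
  deltas=[
    {"tx": 0, "ty": 0, "tz": -0.003, "ax": 0, "ay": 0, "az": 0, "grip": 0.05},
    {"tx": 0, "ty": 0, "tz": -0.002, "ax": 0, "ay": 0, "az": 0, "grip": 0.05},
    {"tx": 0, "ty": 0, "tz": 0, "ax": 0, "ay": 0, "az": 0, "grip": 0.05},
    {"tx": 0, "ty": 0, "tz": 0, "ax": 0, "ay": 0, "az": 0, "grip": 0.05},
  ],
)

```text
time_s: 18.9
eef_pos: [0.6025, -0.2691, 0.0327]
tcp_rot: [2.228, 2.214, 0.001]
contact_force: [0.7, -0.1, 0.6]
finger_gap: 0.06
finger_force: 43.8
```

Release and rise, then swing over to the tee with the arm axis in mind.

apply_moves(
  deltas=[
    {"tx": 0, "ty": 0, "tz": -0.001, "ax": 0, "ay": 0, "az": 0, "grip": 0.066},
    {"tx": 0, "ty": 0, "tz": 0, "ax": 0, "ay": 0, "az": 0, "grip": 0.085},
    {"tx": 0, "ty": 0, "tz": 0, "ax": 0, "ay": 0, "az": 0, "grip": 0.085},
    {"tx": 0, "ty": 0, "tz": 0, "ax": 0, "ay": 0, "az": 0, "grip": 0.085},
    {"tx": 0, "ty": 0, "tz": 0.02, "ax": 0, "ay": 0, "az": 0, "grip": 0.085},
    {"tx": 0, "ty": 0, "tz": 0.045, "ax": 0, "ay": 0, "az": 0, "grip": 0.085},
    {"tx": 0, "ty": 0, "tz": 0.05, "ax": 0, "ay": 0, "az": 0, "grip": 0.085},
    {"tx": 0, "ty": 0, "tz": 0.05, "ax": 0, "ay": 0, "az": 0, "grip": 0.085},
  ],
)

```text
time_s: 19.7
eef_pos: [0.6014, -0.2687, 0.1975]
tcp_rot: [-2.228, -2.214, 0.001]
contact_force: [1.7, -0.5, -0.2]
finger_gap: 0.0849
finger_force: 0.0
```

```bash
python3 - <<'E'
from h import *
pose(); im,k=cam('wrist'); np.save('w13.npy',im); cv2.imwrite('pics/w13.png',im[...,::-1])
# whiteish (tape) vs surrounding: circle found by edges
g=cv2.medianBlur(cv2.cvtColor(im,cv2.COLOR_RGB2GRAY),5); p=proj(k,[.6025,-.2685,.049]); print(p)
x0,y0=(p-80).astype(int); q=cv2.HoughCircles(g[y0:y0+160,x0:x0+160],cv2.HOUGH_GRADIENT,1,20,param1=80,param2=18,minRadius=18,maxRadius=75)
for c in q[0][:4]:
    u,v=c[0]+x0,c[1]+y0; print(u,v,c[2],plane(k,u,v,.049),c[2]/k['f']*(k['c'][2]-.049))
E
```

```text
t 19.7 tcp [ 0.6014 -0.2687  0.1975] axis 179.6 tilt 0.1 j7 0.16 gap 0.0849
[322.9789941  186.29629574]
321.5 176.5 37.4 [ 0.60124995 -0.25969623  0.049     ] 0.03208962372467679
310.5 194.5 35.0 [ 0.59139135 -0.27590625  0.049     ] 0.030030395308581304
336.5 197.5 53.0 [ 0.61447598 -0.27881082  0.049     ] 0.045474598610137404
```

apply_moves(
  deltas=[
    {"tx": -0.022, "ty": 0.045, "tz": 0, "ax": 0, "ay": 0, "az": 8, "grip": 0.085},
    {"tx": -0.022, "ty": 0.045, "tz": 0, "ax": 0, "ay": 0, "az": 8, "grip": 0.085},
    {"tx": -0.022, "ty": 0.045, "tz": 0, "ax": 0, "ay": 0, "az": 8, "grip": 0.085},
    {"tx": -0.022, "ty": 0.045, "tz": 0, "ax": 0, "ay": 0, "az": 8, "grip": 0.085},
    {"tx": -0.022, "ty": 0.045, "tz": 0, "ax": 0, "ay": 0, "az": 8, "grip": 0.085},
    {"tx": -0.022, "ty": 0.045, "tz": 0, "ax": 0, "ay": 0, "az": 8, "grip": 0.04},
    {"tx": -0.022, "ty": 0.045, "tz": 0, "ax": 0, "ay": 0, "az": 8, "grip": 0.04},
    {"tx": -0.018, "ty": 0.045, "tz": 0, "ax": 0, "ay": 0, "az": 8, "grip": 0.04},
  ],
)

```text
time_s: 20.55
eef_pos: [0.4287, 0.0919, 0.1961]
tcp_rot: [0.708, 3.06, -0.002]
contact_force: [1.3, 1.0, -0.5]
finger_gap: 0.0433
finger_force: 0.0
```

apply_moves(
  deltas=[
    {"tx": 0, "ty": 0.03, "tz": 0, "ax": 0, "ay": 0, "az": 8, "grip": 0.04},
    {"tx": 0, "ty": 0.03, "tz": 0, "ax": 0, "ay": 0, "az": 8, "grip": 0.04},
    {"tx": 0, "ty": 0.03, "tz": 0, "ax": 0, "ay": 0, "az": 8, "grip": 0.04},
    {"tx": 0, "ty": 0.01, "tz": 0, "ax": 0, "ay": 0, "az": 8, "grip": 0.04},
    {"tx": 0, "ty": 0, "tz": 0, "ax": 0, "ay": 0, "az": 8, "grip": 0.04},
    {"tx": 0, "ty": 0, "tz": 0, "ax": 0, "ay": 0, "az": 8, "grip": 0.04},
    {"tx": 0, "ty": 0, "tz": 0, "ax": 0, "ay": 0, "az": 8, "grip": 0.04},
    {"tx": 0, "ty": 0, "tz": 0, "ax": 0, "ay": 0, "az": 8, "grip": 0.04},
  ],
)

```text
time_s: 21.35
eef_pos: [0.4302, 0.1905, 0.1962]
tcp_rot: [-1.022, 2.97, -0.001]
contact_force: [-0.9, 0.2, -0.8]
finger_gap: 0.0398
finger_force: 0.0
```

apply_moves(
  deltas=[
    {"tx": 0, "ty": 0, "tz": -0.03, "ax": 0, "ay": 0, "az": 6, "grip": 0.04},
    {"tx": 0, "ty": 0, "tz": -0.02, "ax": 0, "ay": 0, "az": 0, "grip": 0.04},
    {"tx": 0, "ty": 0, "tz": 0, "ax": 0, "ay": 0, "az": 0, "grip": 0.04},
    {"tx": 0, "ty": 0, "tz": 0, "ax": 0, "ay": 0, "az": 0, "grip": 0.04},
  ],
)

```text
time_s: 21.75
eef_pos: [0.4301, 0.1907, 0.1464]
tcp_rot: [1.168, -2.916, -0.001]
contact_force: [0.5, 0.6, 0.5]
finger_gap: 0.0402
finger_force: 0.0
```

```bash
cat > tee.py <<'E'
from h import *
im,k=cam('wrist');pose(); save('tee',im,1)
H,S,V=cv2.split(cv2.cvtColor(im,cv2.COLOR_RGB2HSV))
m=((H>100)&(H<128)&(S>110)).astype(np.uint8)
n,l,st,c=cv2.connectedComponentsWithStats(m)
a=[]
for i in range(1,n):
    if st[i,4]<60: continue
    P=plane(k,*c[i],.007); q=np.argwhere(l==i)[:,::-1].astype(np.float32)
    r=cv2.fitLine(q,2,0,.01,.01).ravel(); e=plane(k,c[i][0]+10*r[0],c[i][1]+10*r[1],.007)-P
    print(st[i,4],np.round(c[i]),np.round(P[:2],4),'dir',round(np.degrees(np.arctan2(e[1],e[0])),1))
print('J expect',proj(k,[.442,.2195,.006]))
E
python3 tee.py
```

```text
t 21.8 tcp [0.4308 0.191  0.1471] axis 133.6 tilt 0.1 j7 1.5 gap 0.0402
162 [336. 200.] [0.4282 0.2078] dir 45.8
105 [307. 226.] [0.4625 0.2062] dir 137.8
206 [358. 230.] [0.434  0.2407] dir 115.6
J expect [334.37570796 219.85844043]
```

apply_moves(
  deltas=[
    {"tx": -0.003, "ty": 0.015, "tz": -0.03, "ax": 0, "ay": 0, "az": 2, "grip": 0.034},
    {"tx": 0, "ty": 0, "tz": -0.04, "ax": 0, "ay": 0, "az": 0, "grip": 0.034},
    {"tx": 0, "ty": 0, "tz": -0.03, "ax": 0, "ay": 0, "az": 0, "grip": 0.034},
    {"tx": 0, "ty": 0, "tz": 0, "ax": 0, "ay": 0, "az": 0, "grip": 0.034},
    {"tx": 0, "ty": 0, "tz": 0, "ax": 0, "ay": 0, "az": 0, "grip": 0.034},
  ],
)

```text
time_s: 22.3
eef_pos: [0.4281, 0.2062, 0.0475]
tcp_rot: [-1.218, 2.894, 0.0]
contact_force: [0.2, -0.1, 0.4]
finger_gap: 0.0337
finger_force: 0.0
```

```bash
python3 tee.py
```

```text
t 22.35 tcp [0.4289 0.2066 0.0482] axis 135.6 tilt 0.2 j7 1.33 gap 0.0344
258 [292. 265.] [0.4552 0.2103] dir 137.3
336 [347. 272.] [0.4353 0.2368] dir 112.0
J expect [318.75978274 259.68869203]
```

apply_moves(
  deltas=[
    {"tx": -0.001, "ty": -0.0005, "tz": -0.025, "ax": 0, "ay": 0, "az": 0, "grip": 0.034},
    {"tx": 0, "ty": 0, "tz": -0.02, "ax": 0, "ay": 0, "az": 0, "grip": 0.034},
    {"tx": 0, "ty": 0, "tz": 0, "ax": 0, "ay": 0, "az": 0, "grip": 0.034},
    {"tx": 0, "ty": 0, "tz": 0, "ax": 0, "ay": 0, "az": 0, "grip": 0.022},
    {"tx": 0, "ty": 0, "tz": 0, "ax": 0, "ay": 0, "az": 0, "grip": 0.012},
    {"tx": 0, "ty": 0, "tz": 0, "ax": 0, "ay": 0, "az": 0, "grip": 0.003},
    {"tx": 0, "ty": 0, "tz": 0, "ax": 0, "ay": 0, "az": 0, "grip": 0.003},
    {"tx": 0, "ty": 0, "tz": 0, "ax": 0, "ay": 0, "az": 0, "grip": 0.003},
  ],
  newtons=30,
)

```text
time_s: 23.15
eef_pos: [0.4278, 0.2058, 0.0028]
tcp_rot: [-1.217, 2.893, -0.001]
contact_force: [-1.6, -0.5, 6.7]
finger_gap: 0.0087
finger_force: 29.6
```

apply_moves(
  deltas=[
    {"tx": 0, "ty": 0, "tz": 0.02, "ax": 0, "ay": 0, "az": 0, "grip": 0.003},
    {"tx": 0, "ty": 0, "tz": 0.035, "ax": 0, "ay": 0, "az": 0, "grip": 0.003},
    {"tx": 0, "ty": 0, "tz": 0.035, "ax": 0, "ay": 0, "az": 0, "grip": 0.003},
    {"tx": 0.035, "ty": -0.014, "tz": 0, "ax": 0, "ay": 0, "az": 0, "grip": 0.003},
    {"tx": 0.035, "ty": -0.014, "tz": 0, "ax": 0, "ay": 0, "az": 0, "grip": 0.003},
    {"tx": 0.035, "ty": -0.014, "tz": 0, "ax": 0, "ay": 0, "az": 0, "grip": 0.003},
    {"tx": 0.035, "ty": -0.013, "tz": 0, "ax": 0, "ay": 0, "az": 0, "grip": 0.003},
    {"tx": 0, "ty": 0, "tz": 0, "ax": 0, "ay": 0, "az": 0, "grip": 0.003},
  ],
)

```text
time_s: 23.95
eef_pos: [0.5723, 0.1455, 0.0915]
tcp_rot: [-1.204, 2.898, -0.003]
contact_force: [-0.8, 0.2, -1.0]
finger_gap: 0.0081
finger_force: 29.4
```

apply_moves(
  deltas=[
    {"tx": 0, "ty": 0, "tz": 0, "ax": 0, "ay": 0, "az": 0, "grip": 0.003},
    {"tx": 0, "ty": 0, "tz": 0, "ax": 0, "ay": 0, "az": 0, "grip": 0.003},
  ],
)

```text
time_s: 24.15
eef_pos: [0.5648, 0.1508, 0.0911]
tcp_rot: [1.22, -2.894, -0.001]
contact_force: [-0.7, 0.3, -0.0]
finger_gap: 0.0084
finger_force: 29.4
```

```bash
cat > chk.py <<'E'
from h import *
pose(); s=ctrl.get_state(); t=np.array(s['eef_pos'])
im,k=cam('wrist'); save('w15',im,1)
H,S,V=cv2.split(cv2.cvtColor(im,cv2.COLOR_RGB2HSV))
n,l,st,c=cv2.connectedComponentsWithStats(((H>100)&(H<128)&(S>110)).astype(np.uint8))
for i in range(1,n):
    if st[i,4]>100: print(st[i],np.round(plane(k,*c[i],t[2]+.004)[:2]-t[:2],4))
T,kt=cam('top')
t0=np.load('top.npy')
g=((V>0)); H,S,V=cv2.split(cv2.cvtColor(t0,cv2.COLOR_RGB2HSV))
m=((V>60)&(V<125)&(S<60)).astype(np.uint8); m[:, :195]=0; m[:,275:]=0; m[:118]=0; m[208:]=0
c=cv2.convexHull(max(cv2.findContours(m,0,2)[0],key=cv2.contourArea)); q=cv2.approxPolyDP(c,4,True)[:,0]
for p in q: print(p,np.round(plane(kt,*p,.018)[:2],4))
E
python3 chk.py
```

```text
t 24.15 tcp [0.5648 0.1508 0.0911] axis 135.7 tilt 0.1 j7 1.58 gap 0.0084
[   0    0   45   52 1391] [ 0.0101 -0.1492]
[312 236  19  53 875] [-0.0013 -0.0003]
[264 122] [0.6964 0.1131]
[266 199] [0.5273 0.1067]
[203 201] [0.5238 0.2414]
[204 124] [0.6929 0.2442]
```

apply_moves(
  deltas=[
    {"tx": 0.003, "ty": 0.001, "tz": -0.03, "ax": 0, "ay": 0, "az": 0, "grip": 0.003},
    {"tx": 0, "ty": 0, "tz": -0.03, "ax": 0, "ay": 0, "az": 0, "grip": 0.003},
    {"tx": 0, "ty": 0, "tz": 0, "ax": 0, "ay": 0, "az": 0, "grip": 0.003},
    {"tx": 0, "ty": 0, "tz": -0.012, "ax": 0, "ay": 0, "az": 0, "grip": 0.003},
    {"tx": 0, "ty": 0, "tz": -0.007, "ax": 0, "ay": 0, "az": 0, "grip": 0.003},
    {"tx": 0, "ty": 0, "tz": -0.003, "ax": 0, "ay": 0, "az": 0, "grip": 0.003},
    {"tx": 0, "ty": 0, "tz": 0, "ax": 0, "ay": 0, "az": 0, "grip": 0.003},
    {"tx": 0, "ty": 0, "tz": 0, "ax": 0, "ay": 0, "az": 0, "grip": 0.003},
  ],
)

```text
time_s: 25.05
eef_pos: [0.5698, 0.1512, 0.0099]
tcp_rot: [-1.218, 2.895, -0.0]
contact_force: [0.3, -0.1, -0.6]
finger_gap: 0.0083
finger_force: 29.4
```

apply_moves(
  deltas=[
    {"tx": 0, "ty": 0, "tz": -0.002, "ax": 0, "ay": 0, "az": 0, "grip": 0.003},
    {"tx": 0, "ty": 0, "tz": -0.002, "ax": 0, "ay": 0, "az": 0, "grip": 0.003},
    {"tx": 0, "ty": 0, "tz": 0, "ax": 0, "ay": 0, "az": 0, "grip": 0.003},
    {"tx": 0, "ty": 0, "tz": 0, "ax": 0, "ay": 0, "az": 0, "grip": 0.003},
  ],
)

```text
time_s: 25.45
eef_pos: [0.5698, 0.1511, 0.006]
tcp_rot: [-1.218, 2.895, -0.001]
contact_force: [-0.4, -1.3, 4.7]
finger_gap: 0.0084
finger_force: 29.9
```

apply_moves(
  deltas=[
    {"tx": 0, "ty": 0, "tz": 0, "ax": 0, "ay": 0, "az": 0, "grip": 0.014},
    {"tx": 0, "ty": 0, "tz": 0, "ax": 0, "ay": 0, "az": 0, "grip": 0.024},
    {"tx": 0, "ty": 0, "tz": 0, "ax": 0, "ay": 0, "az": 0, "grip": 0.024},
    {"tx": 0, "ty": 0, "tz": 0, "ax": 0, "ay": 0, "az": 0, "grip": 0.024},
    {"tx": 0, "ty": 0, "tz": 0.02, "ax": 0, "ay": 0, "az": 0, "grip": 0.024},
    {"tx": 0, "ty": 0, "tz": 0.045, "ax": 0, "ay": 0, "az": 0, "grip": 0.024},
    {"tx": 0, "ty": 0, "tz": 0.045, "ax": 0, "ay": 0, "az": 0, "grip": 0.03},
    {"tx": 0, "ty": 0, "tz": 0.045, "ax": 0, "ay": 0, "az": 0, "grip": 0.03},
  ],
)

```text
time_s: 26.25
eef_pos: [0.569, 0.1514, 0.1631]
tcp_rot: [-1.219, 2.895, 0.0]
contact_force: [0.7, -0.0, 0.5]
finger_gap: 0.0301
finger_force: 0.0
```

apply_moves(
  deltas=[
    {"tx": -0.04, "ty": -0.04, "tz": 0.03, "ax": 0, "ay": 0, "az": 0, "grip": 0.03},
    {"tx": -0.04, "ty": -0.05, "tz": 0.02, "ax": 0, "ay": 0, "az": 0, "grip": 0.03},
    {"tx": -0.03, "ty": -0.05, "tz": 0, "ax": 0, "ay": 0, "az": 0, "grip": 0.03},
    {"tx": -0.02, "ty": -0.05, "tz": 0, "ax": 0, "ay": 0, "az": 0, "grip": 0.03},
    {"tx": 0, "ty": -0.05, "tz": 0, "ax": 0, "ay": 0, "az": 0, "grip": 0.03},
    {"tx": 0, "ty": -0.05, "tz": 0, "ax": 0, "ay": 0, "az": 0, "grip": 0.03},
    {"tx": 0, "ty": -0.05, "tz": 0, "ax": 0, "ay": 0, "az": 0, "grip": 0.03},
    {"tx": 0, "ty": -0.05, "tz": 0, "ax": 0, "ay": 0, "az": 0, "grip": 0.03},
  ],
)

```text
time_s: 27.05
eef_pos: [0.4639, -0.2086, 0.2002]
tcp_rot: [-1.219, 2.895, -0.004]
contact_force: [0.4, 0.1, -0.4]
finger_gap: 0.0297
finger_force: 0.0
```

apply_moves(
  deltas=[
    {"tx": -0.04, "ty": -0.05, "tz": 0, "ax": 0, "ay": 0, "az": 0, "grip": 0.03},
    {"tx": -0.04, "ty": -0.05, "tz": 0, "ax": 0, "ay": 0, "az": 0, "grip": 0.03},
    {"tx": -0.04, "ty": -0.05, "tz": 0, "ax": 0, "ay": 0, "az": 0, "grip": 0.03},
    {"tx": -0.04, "ty": -0.05, "tz": 0, "ax": 0, "ay": 0, "az": 0, "grip": 0.03},
    {"tx": 0, "ty": -0.05, "tz": 0, "ax": 0, "ay": 0, "az": 0, "grip": 0.03},
    {"tx": 0, "ty": -0.05, "tz": 0, "ax": 0, "ay": 0, "az": 0, "grip": 0.03},
    {"tx": 0, "ty": 0, "tz": 0, "ax": 0, "ay": 0, "az": 0, "grip": 0.03},
    {"tx": 0, "ty": 0, "tz": 0, "ax": 0, "ay": 0, "az": 0, "grip": 0.03},
  ],
)

```text
time_s: 27.85
eef_pos: [0.3386, -0.464, 0.1987]
tcp_rot: [-1.212, 2.895, 0.002]
contact_force: [0.7, 1.1, -0.0]
finger_gap: 0.0302
finger_force: 0.0
```

```bash
python3 - <<'E'
from h import *
pose(); im,k=cam('top'); sc,_=cam('scene')
a=cv2.resize(im[100:310,180:480],None,fx=2.0,fy=2.0,interpolation=cv2.INTER_CUBIC)
b=cv2.resize(sc[130:320,180:480],None,fx=2,fy=2,interpolation=cv2.INTER_CUBIC)
b=cv2.resize(sc[150:250,180:420],(600,250)); cv2.imwrite('pics/end.png',np.vstack([a[:350],b])[...,::-1]); print(np.vstack([a[:350],b]).shape)
E
```

```text
t 27.85 tcp [ 0.3386 -0.464   0.1987] axis 135.4 tilt 0.2 j7 2.85 gap 0.0302
(600, 600, 3)
```

View pics/end.png

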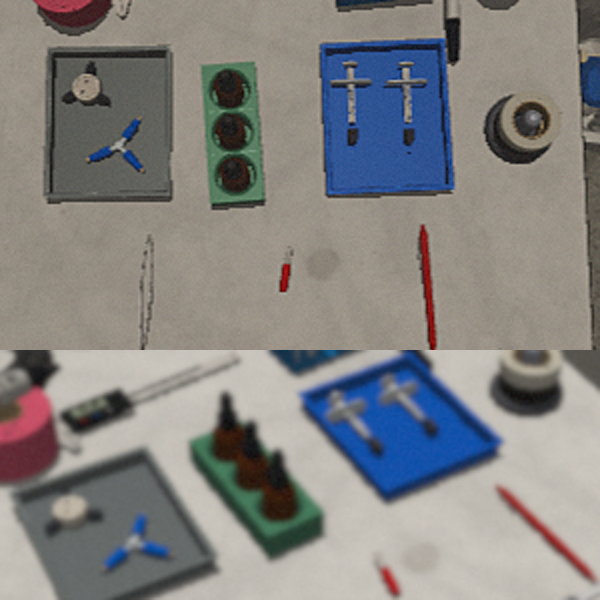

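All four are in place: tee flat at (118,148) clear of the hub, syringe (407,105) clear of the stored one, bottle in the middle well (232,130), tape round the post (527,120). J7 is near its limit, so I back it off and hand in.

apply_moves(
  deltas=[
    {"tx": 0, "ty": 0, "tz": 0, "ax": 0, "ay": 0, "az": -8, "grip": 0.03},
    {"tx": 0, "ty": 0, "tz": 0, "ax": 0, "ay": 0, "az": -8, "grip": 0.03},
    {"tx": 0, "ty": 0, "tz": 0, "ax": 0, "ay": 0, "az": 0, "grip": 0.03},
    {"tx": 0, "ty": 0, "tz": 0, "ax": 0, "ay": 0, "az": 0, "grip": 0.03},
  ],
)

```text
time_s: 28.35
eef_pos: [0.3398, -0.4617, 0.1996]
tcp_rot: [0.812, -3.034, 0.003]
contact_force: [0.3, 0.6, 0.1]
finger_gap: 0.0297
finger_force: 0.0
```

```bash
python3 -c "
from h import *
pose(); print(ctrl.hand_in())"
```

```text
t 28.35 tcp [ 0.3398 -0.4617  0.1996] axis 120.0 tilt 0.1 j7 2.61 gap 0.0297
the job is handed in; nothing more can be done
None
```

I put the syringe, Y-fitting, bottle and masking tape away and handed the job in at about 28 s; the last pictures show all four in place and the stored syringe and hub apparently untouched, but no verdict came back.

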